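Load the bead pan of the frame warmer and switch it on

ROBOT

A 7-joint arm with a two-finger parallel gripper is mounted at the origin on the work surface. World frame = base frame: x ahead of the robot, y to its left, z up, the work surface at z = 0. Lengths are in m, angles in rad, forces in N, time in s.
With the tool pointing down it reaches from about 0.4 to 0.875 m from the base axis. Payload 4.4 kg.
Tool frame: the origin (TCP) lies midway between the tips of the shut fingers; the grasp point (between the pads) lies 19 mm behind it; z points along the fingers, y is the line along which they close (so a half turn about z gives the same grasp; the last joint's range is limited). The gripper opens to 85 mm and grips with 20 to 120 N. Pads are 22 mm wide; open, the fingers measure 114 mm over their backs; the gripper's body (76 mm by 85 mm) begins 54 mm behind the grasp point. The pads swing forward as they close: fully open they stand 13 mm farther back than shut.
Start: joints at [1.197, 0.628, 0.038, 1.517, -0.027, 0.996, -0.02], TCP at [0.197, -0.619, 0.197] pointing down, gripper open.
Joint ranges: [-3.06, 3.06], [-0.37, 2.12], [-1.25, 1.32], [0.18, 2.47], [-1.1, 4.24], [0.23, 1.98], [-2.94, 2.94]. Speed limits (rad/s): [2.57, 2.57, 3.14, 3.14, 3.14, 3.14, 3.14].

INTERFACE

Orientations are given as a rotation vector (axis times angle).
In Python, from rig import ctrl gives the robot as it stands.
- The arm moves only by the tool arm_command, never from a script. Its argument "series" is a list of rows, each an object with "xyz": the shift along the tool's x, y, z normalised to -1 to 1, where 1 is 0.25 m, a list of three; "angular": the turn, a rotation vector about the tool's x, y, z normalised to -1 to 1, where 1 is pi/2 rad, a list of three. In form: [{"xyz": [dx, dy, dz], "angular": [wx, wy, wz]}, ...]. A call has exactly 8 rows; each row is the pose to reach, as a shift and turn from the pose commanded when the call began, along the tool's axes at that moment; what a row does not reach only later rows make up. A row lasts 1/12 s, in which the tool goes at most 41.7 mm and 7.16 degrees, less where a joint would pass 70% of its speed; a pose out of reach is approached as far as the arm can. A call with a number of a shift or a turn outside -1 to 1 is refused whole. A call with a gripper value outside its range is refused whole. "grip" is the finger opening in mm, from 0 to 85.4, set as the call begins (left out, the last holds). The fingers move at their own pace and stop on an object; "force" is the grip in N (left out, the last holds). Time passes only in rows, so rows that repeat a pose let the fingers close, or fill a call up. It gives the time, the measured TCP pose, the force, the opening and the grip force at its end, in the units of the state.
- ctrl.get_obs(): the state, without advancing time (a new reading comes with each control period).
- ctrl.read_camera(name): name is "scene" or "top" or "wrist"; returns a dict with "frame" (384x512x3 uint8, blue, green, red), "fov_y" (degrees; the focal length in pixels is half the picture's height over the tangent of half this angle, whatever the lens; pixels are square), "cx", "cy" (the principal point, pixels), "extrinsics" (4x4, takes a point from camera to world coordinates). Camera axes: x right, y up, looking along -z (the intrinsics and any distortion apply to the point x, -y, -z); pixel columns grow to the right and rows downward; lengths in m; the calibration is good to about 2 mm. The wrist camera is an equidistant fisheye: a pixel r from the principal point sees the ray r / f radians off the axis. A picture is of the moment at which its call begins. There is no depth.
- ctrl.finish_job(): hands the job in; it is judged then, once.
The state is a dict: "time": time; "joint_positions": joint angles; "joint_velocities": joint speeds; "effort": joint torques, N m; "position": TCP position; "orientation": TCP orientation; "force": force on the tool from outside, world axes, zero at the start; "wrist_torque": the same for the moment, N m; "finger_gap": opening from 0.0 (shut) to 1.0 (fully open); "gripper_force": force on a finger pad.
Only numpy, scipy, OpenCV 4.12 (cv2) and the standard library are available. Lean on these libraries where they do the work, as an engineer would, in place of code of your own. Each camera call takes 0.05 s, during which the arm holds its last target. There are 200 camera calls.

TASK

Pour all eight ceramic beads from the copper cup into the pan of the frame warmer without spilling any, then stand the empty cup upright in the slate tray and let go of it. Only then push the warmer's black toggle fully over to on (the green dot). Leave the purple frame, the plier and the glass bottle where they are.

Things in the scene. Friction and masses are not known exactly. Their poses are not given: they have to be found in the camera images.
- warmer: White frame warmer fixed to the counter, a box 240 (its x) x 190 (its y) x 90 mm high; origin at the centre of its underside, z up. Its flat deck is 90 mm above the counter. A rectangular open bead pan is sunk into the deck towards its +x side, and a black toggle switch stands on the deck towards its -x side (the robot's side).
- pan (a point): Centre of the pan's floor, 45 mm above the counter, at x +35, y 0 in the warmer's frame; axes parallel to the warmer's. The pan is 130 mm long in x, 150 mm in y, with upright walls 45 mm deep up to the deck and a 20 mm deck border on its +x, +y and -y sides (90 mm of deck on the -x side).
- toggle (a joint): Angle of the black toggle, 0 to 1.0 rad. 0 is off: it leans to the warmer's -y, 0.5 rad off upright (where the grey dot is). 1.0 is fully on: it leans 0.5 rad to the warmer's +y (green dot). No spring; a light friction hinge of about 1.6 N at the tip, and it stays where it is left. It starts between 0 and 0.12.
- toggle_tip (a point): Centre of the 18 mm black ball at the toggle's end. The toggle is a 12 mm thick round bar, 50 mm from its hinge to this point; the hinge axis runs along the warmer's x at x -80, y 0, 102 mm above the counter, just over a 28 x 24 x 12 mm steel bushing.
- cup: Loose copper-coloured open cup, 95 mm tall, 58 mm outside diameter at the base and 66 mm at the rim, wall 3 mm, floor 4 mm, no handle, about 110 to 230 g, standing upright on the counter with eight beads in it filling less than half its height. Origin at the centre of its underside, z towards its mouth.
- tray: Loose grey slate tray, 160 (its x) x 150 (its y) x 14 mm high, heavy (0.8 kg), empty at the start; rim wall 6 mm thick, floor about 6 mm above the counter. Origin at the centre of its underside.
- frame: Bystander: purple cat-eye spectacle frame lying folded, 60 x 145 x 16 mm, long side along its y. Origin at its middle on the counter.
- plier: Bystander: steel pad-arm plier lying flat, 155 mm long along its x, 55 wide, 13 high. Origin near its pivot, on the counter.
- bottle: Bystander: empty glass bottle with a glass stopper, 60 mm diameter, 138 mm high, upright. Origin at the centre of its underside.
- bead0: White ceramic warming bead, a ball 19 mm in diameter, 12 g, that rolls; origin at its centre.
- bead1: White ceramic warming bead, a ball 19 mm in diameter, 12 g, that rolls; origin at its centre.
- bead2: White ceramic warming bead, a ball 19 mm in diameter, 12 g, that rolls; origin at its centre.
- bead3: White ceramic warming bead, a ball 19 mm in diameter, 12 g, that rolls; origin at its centre.
- bead4: White ceramic warming bead, a ball 19 mm in diameter, 12 g, that rolls; origin at its centre.
- bead5: White ceramic warming bead, a ball 19 mm in diameter, 12 g, that rolls; origin at its centre.
- bead6: White ceramic warming bead, a ball 19 mm in diameter, 12 g, that rolls; origin at its centre.
- bead7: White ceramic warming bead, a ball 19 mm in diameter, 12 g, that rolls; origin at its centre.

How it is judged:
By the outcome, as a careful person would: the job done as asked, in the order asked, and still so for the second after the job is handed in, with the robot touching nothing.
It also fails if it takes over 72 s, if anything falls off the work surface, if the arm or the gripper's body presses on something with over 40 N, if the wrist force passes 120 N, or if a joint passes its speed limit or range.

## Working session

There is one attempt and no reset: what is moved stays moved. The work goes in short steps, Python scripts to look and compute and a tool call to move; the robot and the scene stay as the last step left them, time stands still between calls to the robot, and variables do not carry over. Pictures are saved under pics/ and viewed, at most 10 in all, crops included, and the job is handed in when it is done.

Besides the shell and the picture viewer there is one more tool, called after "Request:" as name(argument=value, ...), one argument or row to a line, values as JSON. arm_command: Moves the arm, as the interface text tells. Scaled input: -1 to 1 covers 0.25 m each way for a shift and pi/2 rad each way for a turn. Its arguments: {"type":"object","properties":{"series":{"type":"array","items":{"type":"object","properties":{"xyz":{"type":"array","items":{"type":"number","minimum":-1,"maximum":1}},"angular":{"type":"array","items":{"type":"number","minimum":-1,"maximum":1}}}}},"grip":{"type":"number"},"force":{"type":"number"}},"required":["series"]}

```bash
ls; mkdir -p pics
cat > h.py <<'E'
import numpy as np, cv2
from scipy.spatial.transform import Rotation as R
from rig import ctrl
def K(c):
    f=c["frame"].shape[0]/2/np.tan(np.radians(c["fov_y"])/2); return f,c["cx"],c["cy"]
def ray(c,u,v,fish=False):
    f,cx,cy=K(c); x,y=(u-cx)/f,(v-cy)/f
    if fish:
        r=np.hypot(x,y); s=np.sin(r)/max(r,1e-9); d=np.array([x*s,-y*s,-np.cos(r)])
    else: d=np.array([x,-y,-1.])
    E=np.array(c["extrinsics"]); return E[:3,3],E[:3,:3]@(d/np.linalg.norm(d))
def onz(c,u,v,z,fish=False):
    o,d=ray(c,u,v,fish); return o+d*(z-o[2])/d[2]
def two(r1,r2):
    (a,d),(b,e)=r1,r2; t=np.linalg.lstsq(np.c_[d,-e],b-a,rcond=None)[0]
    p,q=a+d*t[0],b+e*t[1]; return (p+q)/2,np.linalg.norm(p-q)
def proj(c,P):
    f,cx,cy=K(c);E=np.array(c["extrinsics"]);p=E[:3,:3].T@(np.asarray(P)-E[:3,3]);return cx-f*p[0]/p[2],cy+f*p[1]/p[2]
E
python3 - <<'E'
from h import *
import pickle
o=ctrl.get_obs();print({k:np.round(v,3) for k,v in o.items()})
cs={n:ctrl.read_camera(n) for n in("scene","top","wrist")}
pickle.dump(cs,open("c0.pkl","wb"))
for n,c in cs.items(): print(n,c["fov_y"],c["cx"],c["cy"],{k for k in c},np.round(c["extrinsics"],3).tolist())
a=cv2.resize(cs["top"]["frame"],(800,600));b=cv2.resize(cs["scene"]["frame"],(800,600))
cv2.imwrite("pics/top.png",a);cv2.imwrite("pics/scene.png",b)
E
```

```text
pics
{'time': np.float64(0.0), 'joint_positions': array([ 1.197,  0.629,  0.038,  1.518, -0.027,  0.996, -0.02 ]), 'joint_velocities': array([ 0.002, -0.   ,  0.001, -0.001, -0.002,  0.   , -0.001]), 'effort': array([-0.0000e+00, -5.6340e+01,  1.2260e+00, -1.9345e+01,  1.1000e-02,
        1.1000e-02, -0.0000e+00]), 'position': array([ 0.197, -0.619,  0.196]), 'orientation': array([-3.103, -0.481,  0.   ]), 'force': array([ 0.415, -0.241,  0.038]), 'wrist_torque': array([0.078, 0.061, 0.007]), 'gripper_force': np.float64(0.0), 'finger_gap': np.float64(0.996)}
scene 49.27668614975338 248.6999540576541 190.29320016847709 {'cy', 'extrinsics', 'fov_y', 'cx', 'frame'} [[0.215, -0.548, 0.808, 1.386], [0.977, 0.135, -0.168, -0.202], [-0.017, 0.825, 0.564, 0.691], [0.0, 0.0, 0.0, 1.0]]
top 56.886643814155065 257.5441077163972 193.68358869983726 {'cy', 'extrinsics', 'fov_y', 'cx', 'frame'} [[-0.019, 0.985, -0.173, 0.407], [-1.0, -0.018, 0.01, -0.052], [0.007, 0.173, 0.985, 0.832], [0.0, 0.0, 0.0, 1.0]]
wrist 65.70646984690485 252.0596920944144 191.60729117233873 {'cy', 'extrinsics', 'fov_y', 'cx', 'frame'} [[0.304, 0.92, 0.246, 0.258], [-0.953, 0.294, 0.076, -0.6], [-0.002, -0.257, 0.966, 0.373], [0.0, 0.0, 0.0, 1.0]]
```

View pics/top.png

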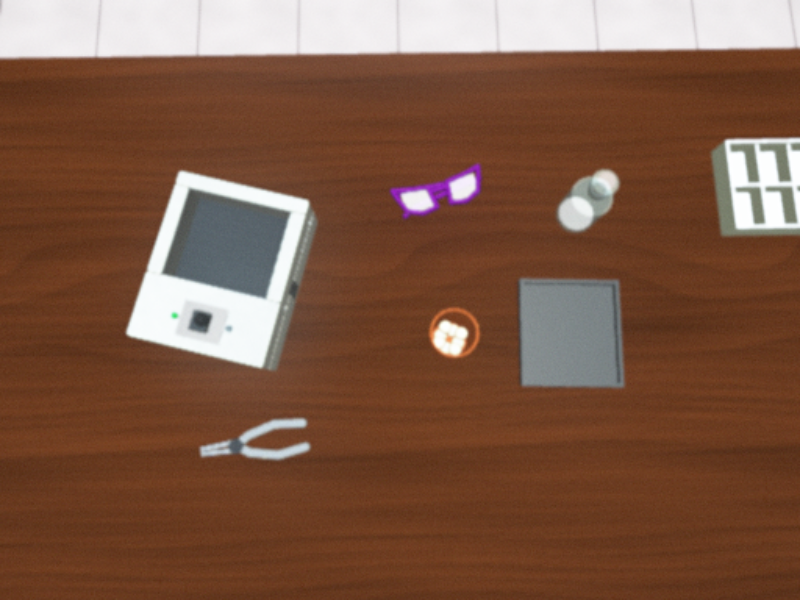

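View pics/scene.png

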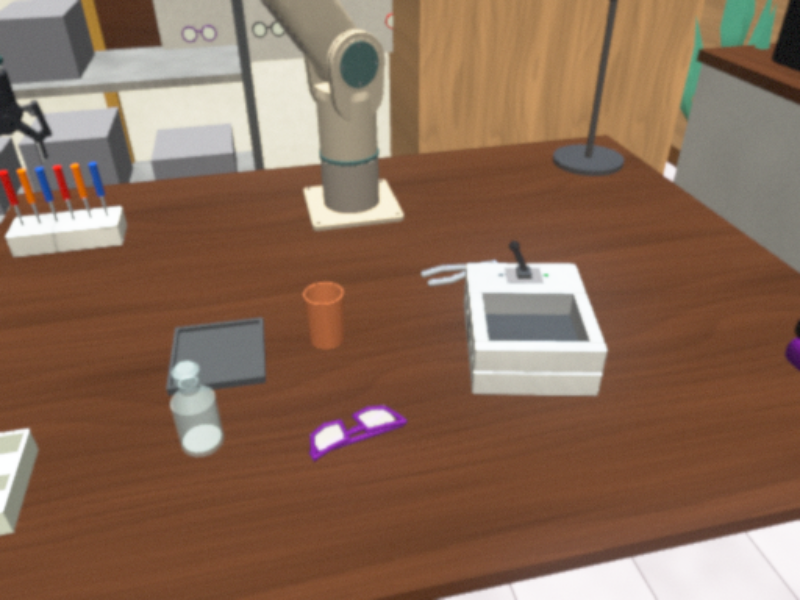

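The top view shows the warmer at the left (deck corners about (182,172), (312,210), (270,368), (128,333) in the 800×600 picture), the cup at (455,332), the tray at (571,333), the plier at (255,440), the frame at (437,190) and the bottle at (580,205). The scene view shows the cup at (325,315), the tray at (218,353), the bottle at (197,410) and the toggle tip at (515,246).

```bash
cat > m.py <<'E'
from h import *
import pickle
cs=pickle.load(open("c0.pkl","rb")); T,S=cs["top"],cs["scene"]
def comp(m,u,v):
    m=m.astype(np.uint8); n,l,s,c=cv2.connectedComponentsWithStats(m)
    k=min((k for k in range(1,n) if s[k,4]>15),key=lambda k:np.hypot(*(c[k]-(u,v)))); return (l==k).astype(np.uint8)
def cnt(m): return max(cv2.findContours(m,cv2.RETR_EXTERNAL,cv2.CHAIN_APPROX_NONE)[0],key=len)
def hsv(c): return cv2.cvtColor(c["frame"],cv2.COLOR_BGR2HSV).astype(int)
ht,hs=hsv(T),hsv(S); r=.64
# cup rim
def orange(h): return (h[...,1]>150)&(h[...,2]>150)&(h[...,0]<16)
print("cup px",ht[332*64//100-10:332*64//100+12:5,int(432*r)].tolist(), hs[int(320*r),int(325*r)])
mt=comp(orange(ht),455*r,332*r); ct=cnt(mt); et=cv2.fitEllipse(ct); print("top rim",et)
ms=comp(orange(hs),325*r,315*r); p=cnt(ms)[:,0]; print("scene cup bbox",p.min(0),p.max(0))
# rim ellipse in scene: width max of upper part
up=p[p[:,1]<p[:,1].min()+14]; l,rr=up[up[:,0].argmin()],up[up[:,0].argmax()]; top=p[:,1].min()
print("rim extremes",l,rr,top)
print("rim 2view",two(ray(T,*et[0]),ray(S,(l[0]+rr[0])/2,(l[1]+rr[1])/2)), "on z.095",onz(T,*et[0],.095))
bot=p[:,1].max(); print("cup bottom front pt z0",onz(S,p[p[:,1]==bot][:,0].mean(),bot,0))
for q in ((et[0][0]-et[1][1]/2,et[0][1]),(et[0][0]+et[1][1]/2,et[0][1])): print(" rim side",onz(T,*q,.095))
# tray
def gray(h): return (h[...,1]<70)&(h[...,2]<150)
def quad(m):
    c=cnt(cv2.morphologyEx(m,cv2.MORPH_CLOSE,np.ones((5,5),np.uint8))); b=cv2.boxPoints(cv2.minAreaRect(c)); 
    e=cv2.approxPolyDP(c,0.04*cv2.arcLength(c,True),True)[:,0]; return e
print("tray px",ht[int(333*r),int(571*r)],ht[int(333*r),int(523*r)])
for n,c,h,u,v,zz in(("trayT",T,ht,571,333,.014),("trayS",S,hs,218,353,.014)):
    e=quad(comp(gray(h),u*r,v*r)); print(n,[(q.tolist(),np.round(onz(c,*q,zz),3)[:2].tolist()) for q in e])
# warmer white
def white(h): return (h[...,1]<45)&(h[...,2]>195)
e=quad(comp(white(ht),225*r,260*r)); print("warmT",[(q.tolist(),np.round(onz(T,*q,.09),3)[:2].tolist()) for q in e])
# dark pan / floor, dots
for n,c,h,u,v in(("greenT",T,ht,175,316),("greenS",S,hs,547,275)):
    g=comp((h[...,0]>45)&(h[...,0]<85)&(h[...,1]>60)&(h[...,2]>80),u*r,v*r); y,x=np.nonzero(g); print(n,x.mean(),y.mean(),len(x),onz(c,x.mean(),y.mean(),.09))
b=comp(hs[...,2]<70,517*r,258*r); q=cnt(b)[:,0]; print("toggleS",q.min(0),q.max(0))
b=comp(ht[...,2]<70,200*r,320*r); q=cnt(b)[:,0]; print("toggleT",q.min(0),q.max(0),q.mean(0))
a=T["frame"][80:250,70:215];b=S["frame"][140:260,180:400]
cv2.imwrite("pics/crop.png",np.hstack([cv2.resize(a,None,fx=3,fy=3,interpolation=2)[:360],]*1+[cv2.resize(b,(360,360))]))
E
python3 m.py; python3 -c "
import pickle,cv2,numpy as np
c=pickle.load(open('c0.pkl','rb'));a=cv2.resize(c['top']['frame'][100:245,75:210],None,fx=4,fy=4,interpolation=2)[:580];b=c['scene']['frame'][150:260,285:395]
b=cv2.resize(b,(260,260));b=np.vstack([b,np.zeros((a.shape[0]-260,260,3),np.uint8)]);cv2.imwrite('pics/crop.png',np.hstack([a,b])[:, :800])"
```

```text
cup px [[11, 166, 112], [11, 179, 194], [11, 176, 219], [11, 154, 218], [11, 174, 113]] [ 10 165 170]
top rim ((290.3394470214844, 212.59620666503906), (30.074369430541992, 30.171653747558594), 19.2674617767334)
scene cup bbox [193 180] [220 222]
rim extremes [193 187] [220 187] 180
rim 2view (array([ 0.49491079, -0.12663498,  0.09692608]), np.float64(0.00016203436693517224)) on z.095 [ 0.49512935 -0.1269121   0.095     ]
cup bottom front pt z0 [ 0.51591282 -0.13090346  0.        ]
 rim side [ 0.49571827 -0.09531866  0.095     ]
 rim side [ 0.49454009 -0.1585233   0.095     ]
tray px [ 98  15 139] [ 86  13 136]
trayT [([333, 178], [0.585, -0.239]), ([333, 245], [0.428, -0.23]), ([398, 247], [0.421, -0.379]), ([395, 179], [0.58, -0.386])]
trayS [([168, 205], [0.433, -0.231]), ([113, 209], [0.416, -0.378]), ([107, 251], [0.586, -0.384]), ([115, 230], [0.51, -0.368]), ([125, 248], [0.585, -0.342]), ([168, 244], [0.595, -0.24])]
warmT [([115, 110], [0.731, 0.253]), ([81, 213], [0.503, 0.312]), ([167, 234], [0.456, 0.131]), ([197, 130], [0.682, 0.071])]Traceback (most recent call last):
  File "m.py", line 34, in <module>
    g=comp((h[...,0]>45)&(h[...,0]<85)&(h[...,1]>60)&(h[...,2]>80),u*r,v*r); y,x=np.nonzero(g); print(n,x.mean(),y.mean(),len(x),onz(c,x.mean(),y.mean(),.09))
  File "m.py", line 6, in comp
    k=min((k for k in range(1,n) if s[k,4]>15),key=lambda k:np.hypot(*(c[k]-(u,v)))); return (l==k).astype(np.uint8)
ValueError: min() iterable argument is empty
```

View pics/crop.png

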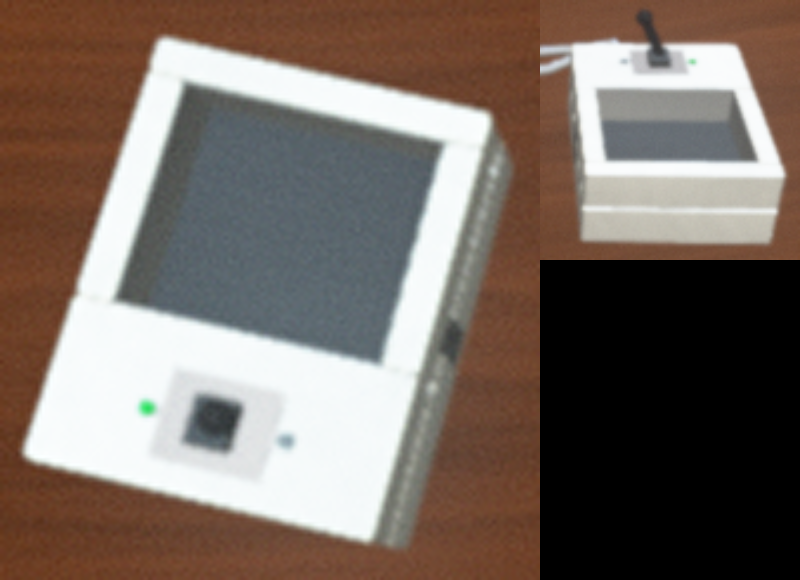

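The crop shows the deck corners, the toggle leaning to the grey-dot side, and its tip at about (216,410) in the crop. I'll triangulate the warmer points and prepare a kinematics check and a first move.

```bash
cat >> h.py <<'E'
def pose():
    o=ctrl.get_obs(); return np.array(o["position"]),R.from_rotvec(o["orientation"])
def Rz_y(z,y):  # tool z dir, approx y dir
    z=np.array(z,float);z/=np.linalg.norm(z);y=np.array(y,float);y=y-z*(y@z);y/=np.linalg.norm(y)
    return R.from_matrix(np.c_[np.cross(y,z),y,z])
def rel(p0,R0,p,Rt):
    d=R0.inv().apply(np.array(p)-p0)/.25; w=(R0.inv()*Rt).as_rotvec()/(np.pi/2)
    print("xyz",np.round(d,3).tolist(),"ang",np.round(w,3).tolist(),"rows",round(np.linalg.norm(d)*.25/.0417,1),round(np.linalg.norm(w)*90/7.16,1))
E
python3 - <<'E'
from h import *
import pickle
cs=pickle.load(open("c0.pkl","rb")); T,S=cs["top"],cs["scene"]
for n,a,b in(("-x-y",(169.3,235.8),(299,169)),("-x+y",(80.5,214.5),(368.8,169)),("+x+y",(115,109.5),(387.8,225.3)),("+x-y",(197.5,128),(303,225)),
 ("tip",(129,202.5),(329.4,157.2)),("green",(112,202),(285+152/2.364,150+62/2.364)),("grey",(146.5,210.2),(285+84/2.364,150+62/2.364)),
 ("bottlebase",(575*.64,215*.64),(200*.64,440*.64))):
    print(n,*two(ray(T,*a),ray(S,*b)))
p,q=pose();print(q.as_matrix().round(3))
rel(p,q,(.30,-.50,.25),Rz_y((0,1,-.3),(1,0,0)))
rel(p,q,(.30,-.50,.25),Rz_y((0,1,-.3),(-1,0,0)))
E
```

```text
-x-y [0.45285288 0.13067182 0.08671273] 0.007415710699864233
-x+y [0.50066851 0.3162314  0.08783441] 0.0037057357817138403
+x+y [0.73316041 0.25304234 0.08755726] 0.0010603623605703332
+x-y [0.68694359 0.068983   0.08717144] 0.0027114658137659675
tip [0.51426232 0.19200777 0.15033699] 0.0014352093613757841
green [0.52538243 0.24927697 0.09048204] 0.0016293712221437755
grey [0.5065739  0.17594889 0.09018859] 0.0013669925365252552
bottlebase [ 0.68736038 -0.33421025  0.00236058] 0.0017151980114378327
[[ 0.953  0.303 -0.   ]
 [ 0.303 -0.953  0.001]
 [-0.    -0.001 -1.   ]]
xyz [0.538, -0.329, -0.216] ang [0.509, 0.697, -0.686] rows 4.0 13.9
xyz [0.538, -0.329, -0.216] ang [0.75, -0.548, 1.009] rows 4.0 17.2
```

Request:
arm_command(
  series=[
    {"xyz": [0.1, -0.06, -0.08], "angular": [0.03, 0.05, -0.05]},
    {"xyz": [0.18, -0.1, -0.16], "angular": [0.06, 0.09, -0.09]},
    {"xyz": [0.26, -0.15, -0.24], "angular": [0.1, 0.14, -0.14]},
    {"xyz": [0.32, -0.19, -0.3], "angular": [0.13, 0.18, -0.18]},
    {"xyz": [0.36, -0.22, -0.3], "angular": [0.16, 0.22, -0.22]},
    {"xyz": [0.38, -0.24, -0.3], "angular": [0.19, 0.26, -0.26]},
    {"xyz": [0.4, -0.25, -0.3], "angular": [0.22, 0.3, -0.3]},
    {"xyz": [0.4, -0.25, -0.3], "angular": [0.25, 0.34, -0.34]},
  ],
)

```text
time: 0.82
position: [0.2737, -0.529, 0.2723]
orientation: [-2.365, -1.093, -0.629]
force: [0.4, -0.4, -0.4]
finger_gap: 0.996
gripper_force: 0.0
```

```bash
cat > kin.py <<'E'
from h import *
import json,os
from scipy.optimize import least_squares
F="log.json"; L=json.load(open(F)) if os.path.exists(F) else [[[1.197,.629,.038,1.518,-.027,.996,-.02],[.197,-.619,.196],[-3.103,-.481,0]]]
def log():
    o=ctrl.get_obs(); L.append([list(map(float,o[k])) for k in("joint_positions","position","orientation")]); json.dump(L,open(F,"w"))
    print("q",np.round(o["joint_positions"],3).tolist(),"p",np.round(o["position"],3),"F",np.round(o["force"],1),"t",round(float(o["time"]),2),"gap",round(float(o["finger_gap"]),3))
def fk(q,k):  # k: sgn z-axes fixed; h,L1,L2,L3, elbow/wrist offsets
    s=[-1,1,-1,1,-1,1,-1]; ax="zyzyzyz"; h,l1,l2,l3,e1,e2,e3,psi=k
    tr=[[0,0,0],[0,0,h],[0,0,0],[e1,0,l1],[e2,0,0],[e3,0,l2],[0,0,0]]
    P=np.zeros(3);Q=R.identity()
    for i in range(7):
        P=P+Q.apply(tr[i]); Q=Q*R.from_euler(ax[i],s[i]*q[i])
    return P+Q.apply([0,0,l3]),Q*R.from_euler("z",psi)
def fit(verbose=True):
    def f(k):
        r=[]
        for q,p,o in L:
            P,Q=fk(q,k); r+=list((P-p)*5)+list((Q.inv()*R.from_rotvec(o)).as_rotvec())
        return np.array(r)+0
    s=min((least_squares(lambda k:np.r_[f(k),.001*(k-k0)],k0) for k0 in(np.array([.3,.42,.4,.25,0,0,0,a]) for a in(0,1.57,3.14,-1.57))),key=lambda s:s.cost)
    if verbose: print("k",s.x.round(4).tolist(),"maxres",np.abs(f(s.x)).max().round(4)); print(f(s.x).reshape(-1,6).round(3).tolist()[-2:])
    return s.x
E
python3 -c "
from kin import *
log();fit()"
```

```text
q [1.395, 0.848, -0.259, 1.084, -0.24, 1.725, 0.492] p [ 0.274 -0.529  0.272] F [ 0.4 -0.4 -0.4] t 0.82 gap 0.996
k [0.9254, -0.026, 0.5351, 0.1687, 0.3169, 0.4523, -0.378, 1.5712] maxres 0.0006
[[0.0, 0.0, -0.0, 0.001, -0.0, 0.0], [-0.0, -0.0, 0.0, -0.0, -0.0, -0.0]]
```

```bash
python3 -c "
from h import *
p,q=pose()
rel(p,q,(.42,-.38,.33),Rz_y((0.15,.5,-1),(.9,-.4,0)))
"
```

```text
xyz [0.817, 0.066, 0.283] ang [-0.006, -0.115, -0.185] rows 5.2 2.7
```

Request:
arm_command(
  series=[
    {"xyz": [0.12, 0.01, 0.04], "angular": [0, -0.02, -0.03]},
    {"xyz": [0.25, 0.02, 0.08], "angular": [0, -0.03, -0.06]},
    {"xyz": [0.38, 0.03, 0.12], "angular": [0, -0.05, -0.09]},
    {"xyz": [0.5, 0.04, 0.16], "angular": [0, -0.07, -0.12]},
    {"xyz": [0.62, 0.05, 0.2], "angular": [0, -0.09, -0.15]},
    {"xyz": [0.73, 0.06, 0.24], "angular": [0, -0.11, -0.18]},
    {"xyz": [0.82, 0.07, 0.28], "angular": [0, -0.12, -0.18]},
    {"xyz": [0.82, 0.07, 0.28], "angular": [0, -0.12, -0.18]},
  ],
)

```text
time: 1.48
position: [0.4271, -0.3748, 0.3324]
orientation: [-2.32, -1.539, -0.507]
force: [0.5, 1.1, 0.7]
finger_gap: 1.0
gripper_force: 0.0
```

```bash
python3 -c "
from kin import *
log();fit()"
```

```text
q [1.118, 0.596, -0.361, 1.335, -0.208, 1.49, 0.433] p [ 0.427 -0.375  0.332] F [0.5 1.1 0.7] t 1.48 gap 1.0
k [0.7027, 0.8222, 0.5422, 0.6794, -0.1354, 1.0638, -0.7364, 1.5711] maxres 0.0377
[[-0.038, -0.015, 0.001, -0.0, -0.0, -0.0], [0.033, 0.032, -0.013, -0.0, -0.0, -0.0]]
```

```bash
cat >> kin.py <<'E'
SG=[-1,1,-1,1,-1,1,-1]
def rots(q):
    Q=R.identity();out=[]
    for a,s,v in zip("zyzyzyz",SG,q): Q=Q*R.from_euler(a,s*v); out.append(Q)
    return out
# links: base z; after j1..; t vectors in frames after j2(upper arm,incl j3), j3, j4, j5, j6/j7
def lin(lam=.002):
    A=[];b=[]
    for q,p,o in L:
        M=[r.as_matrix() for r in rots(q)]
        A.append(np.hstack([np.eye(3)[:,2:]]+M)); b+=list(p)
    A=np.vstack(A); prior=np.zeros(22); prior[0]=.3; prior[[6,9]]=.2; prior[[12,15]]=.2; prior[[18,21]]=.12
    w=np.full(22,lam)
    x=prior+np.linalg.lstsq(np.vstack([A,np.diag(w)]),np.r_[np.array(b)-A@prior,np.zeros(22)],rcond=None)[0]
    print("res",np.abs(A@x-b).max().round(4)); return x
def fk2(q,x):
    M=rots(q); return x[0]*np.array([0,0,1])+sum(m.apply(x[1+3*i:4+3*i]) for i,m in enumerate(M)), M[-1]*R.from_euler("z",1.5711)
E
python3 -c "
from kin import *
x=lin(.02);print(x[0].round(3),x[1:].reshape(7,3).round(3))
p,q=pose();rel(p,q,(.45,-.28,.36),Rz_y((0.5,.5,-1),(.9,-.9,0)))
rel(p,q,(.50,-.28,.36),Rz_y((0.5,.1,-1),(.3,-.9,0)))
"
```

```text
res 0.0001
0.311 [[-0.003 -0.032  0.011]
 [ 0.006 -0.032  0.222]
 [ 0.004  0.007  0.222]
 [-0.015  0.007  0.189]
 [ 0.003  0.005  0.189]
 [-0.008  0.005  0.142]
 [-0.048  0.016  0.142]]
xyz [0.392, -0.064, 0.08] ang [-0.165, 0.098, 0.198] rows 2.4 3.5
xyz [0.464, 0.121, 0.104] ang [-0.316, 0.002, 0.475] rows 2.9 7.2
```

Request:
arm_command(
  series=[
    {"xyz": [0.06, 0.02, 0.01], "angular": [-0.04, 0, 0.06]},
    {"xyz": [0.12, 0.03, 0.03], "angular": [-0.08, 0, 0.12]},
    {"xyz": [0.18, 0.05, 0.04], "angular": [-0.12, 0, 0.18]},
    {"xyz": [0.24, 0.06, 0.05], "angular": [-0.16, 0, 0.24]},
    {"xyz": [0.3, 0.08, 0.07], "angular": [-0.2, 0, 0.3]},
    {"xyz": [0.36, 0.09, 0.08], "angular": [-0.24, 0, 0.36]},
    {"xyz": [0.42, 0.11, 0.1], "angular": [-0.28, 0, 0.42]},
    {"xyz": [0.46, 0.12, 0.1], "angular": [-0.32, 0, 0.48]},
  ],
)

```text
time: 2.15
position: [0.4947, -0.2874, 0.3566]
orientation: [-3.015, -0.43, -0.72]
force: [-0.8, 0.9, 0.0]
finger_gap: 1.002
gripper_force: 0.0
```

```bash
python3 -c "
from kin import *
log();x=lin(.003);print(x[0].round(3),x[1:].reshape(7,3).round(3))
p,q=pose();rel(p,q,(.48,-.25,.33),Rz_y((0.8,.6,-.8),(.6,-.8,0)))
"
```

```text
q [0.907, 0.217, -0.244, 1.853, -0.408, 0.802, -0.365] p [ 0.495 -0.287  0.357] F [-0.8  0.9  0. ] t 2.15 gap 1.002
res 0.0
0.321 [[ 0.009 -0.026  0.021]
 [-0.007 -0.026  0.251]
 [ 0.012  0.01   0.251]
 [-0.037  0.01   0.19 ]
 [ 0.033  0.003  0.19 ]
 [-0.025  0.003  0.173]
 [ 0.006 -0.004  0.173]]
xyz [-0.059, -0.165, 0.08] ang [0.176, 0.279, -0.165] rows 1.2 4.6
```

```bash
cat >> kin.py <<'E'
LO=np.array([-3.06,-.37,-1.25,.18,-1.1,.23,-2.94]);HI=np.array([3.06,2.12,1.32,2.47,4.24,1.98,2.94])
def ik(p,Q,seed,x,mg=.06):
    def f(q):
        P,A=fk2(q,x); return np.r_[(P-p)*4,(A.inv()*Q).as_rotvec(),.003*(q-seed)]
    s=least_squares(f,np.clip(seed,LO+mg+.01,HI-mg-.01),bounds=(LO+mg,HI-mg),max_nfev=60); r=f(s.x)
    return s.x,np.abs(r[:6]).max()
def tool(az,pitch,sy,roll=0): # az deg heading, pitch deg below horizontal, roll deg about world heading
    a,t=np.radians([az,pitch]); hd=np.array([np.cos(a),np.sin(a),0])
    return R.from_rotvec(hd*np.radians(roll))*Rz_y(hd*np.cos(t)-np.array([0,0,np.sin(t)]),sy*np.array([-np.sin(a),np.cos(a),0]))
E
cat > srch.py <<'E'
from kin import *
x=lin(.003); now=np.array(L[-1][0]); C=np.array([.495,-.127,.06])
for az in range(-90,136,15):
  for pt in (10,30):
    for sy in(1,-1):
      best=None
      for s in (now,np.array([0.3,.6,0,1.8,1.6,1.2,0]),np.array([.6,.6,.5,1.8,3.1,1,0]),np.array([.6,.6,-.5,1.8,2.5,1,2]),np.array([0,.6,0,1.8,.5,1,-2])):
        Q=tool(az,pt,sy); q,e=ik(C+Q.apply([0,0,.019]),Q,s,x)
        if e<.02 and (best is None or np.linalg.norm(q-now)<np.linalg.norm(best-now)): best=q
      if best is not None: print(az,pt,sy,best.round(2).tolist())
E
python3 srch.py
```

```text
res 0.0
-90 10 1 [-0.66, 1.24, 0.27, 1.86, 0.94, 1.22, -1.38]
-90 10 -1 [-0.4, 1.2, -0.12, 1.87, 1.13, 1.53, 1.6]
-90 30 1 [-0.42, 0.99, 0.04, 1.98, 1.07, 1.09, -1.38]
-90 30 -1 [-0.27, 0.99, -0.19, 1.99, 1.17, 1.25, 1.68]
-75 10 1 [-0.51, 1.21, -0.04, 2.05, 1.33, 1.4, -1.7]
-75 10 -1 [-0.38, 1.2, -0.22, 2.08, 1.38, 1.57, 1.4]
-75 30 1 [-0.26, 0.99, -0.25, 2.16, 1.44, 1.25, -1.59]
-75 30 -1 [-0.22, 0.98, -0.3, 2.19, 1.46, 1.29, 1.54]
-60 10 1 [-0.39, 1.25, -0.24, 2.25, 1.61, 1.64, -1.91]
-60 10 -1 [-0.47, 1.23, -0.13, 2.3, 1.59, 1.53, 1.19]
-60 30 1 [-0.11, 1.03, -0.46, 2.34, 1.74, 1.46, -1.69]
-60 30 -1 [-0.34, 0.96, -0.15, 2.4, 1.75, 1.2, 1.35]
-45 10 1 [-0.27, 1.35, -0.34, 2.41, 1.84, 1.92, -2.02]
15 10 1 [1.8, 2.06, -1.05, 2.41, 3.37, 0.51, 0.44]
15 10 -1 [1.81, 2.06, -1.09, 2.41, 3.28, 0.5, -2.64]
30 10 1 [1.66, 1.77, -0.94, 2.27, 4.18, 0.29, -0.51]
30 30 1 [1.59, 1.65, -1.19, 2.34, 2.55, 0.41, 0.81]
30 30 -1 [1.57, 1.61, -1.19, 2.32, 2.55, 0.37, -2.35]
45 10 1 [1.47, 1.51, -0.73, 2.05, -1.04, 0.58, -1.66]
45 10 -1 [1.63, 1.76, -1.05, 1.99, -0.17, 0.34, 0.66]
45 30 1 [1.56, 1.61
[... 516 characters left out ...]
0 10 -1 [1.03, 1.42, -0.57, 1.38, -0.42, 1.43, 0.9]
90 30 1 [0.67, 1.07, 0.04, 1.65, -0.78, 1.36, -1.89]
90 30 -1 [1.02, 1.23, -0.62, 1.55, -0.27, 1.13, 0.78]
105 10 1 [0.64, 1.34, 0.03, 1.24, -0.69, 1.86, -1.89]
105 10 -1 [0.91, 1.47, -0.59, 1.16, -0.28, 1.68, 0.85]
105 30 1 [0.56, 1.12, 0.08, 1.46, -0.64, 1.53, -1.87]
105 30 -1 [0.89, 1.25, -0.57, 1.38, -0.18, 1.37, 0.82]
120 10 1 [0.78, 1.52, -0.57, 0.96, -0.16, 1.92, -2.25]
120 10 -1 [0.78, 1.54, -0.65, 0.94, -0.12, 1.92, 0.83]
120 30 1 [0.46, 1.17, 0.12, 1.3, -0.53, 1.69, -1.82]
120 30 -1 [0.76, 1.28, -0.53, 1.22, -0.09, 1.58, 0.91]
135 30 1 [0.35, 1.22, 0.16, 1.16, -0.41, 1.81, -1.73]
135 30 -1 [0.63, 1.31, -0.5, 1.09, 0.0, 1.76, 1.01]
```

```bash
cat > srch2.py <<'E'
from kin import *
x=lin(.003); now=np.array(L[-1][0]); az=75.5
def run(n,g,pt,roll,s):
    Q=tool(az,pt,-1,roll); 
    q,e=ik(np.array(g)+Q.apply([0,0,.019]),Q,s,x); print(n,pt,roll,"%.3f"%e,q.round(2).tolist()); return q
for pt in (15,25):
    q0=run("cup",(.495,-.127,.055),pt,0,now)
    run("tray",(.5035,-.3085,.065),pt,0,q0)
    for sg in(1,-1):
        q=run("lift",(.5,-.127,.2),pt,0,q0); q=run("mid",(.55,.03,.22),pt,0,q)
        for r in(0,30,60,90,110,130): q=run("pan",(.637,.18,.21),pt,sg*r,q)
E
python3 srch2.py
```

```text
res 0.0
cup 15 0 0.000 [1.15, 1.35, -0.59, 1.63, -0.53, 1.1, 0.96]
tray 15 0 0.000 [1.18, 1.41, -0.5, 1.13, -0.46, 1.56, 0.83]
lift 15 0 0.000 [1.19, 1.11, -0.67, 1.7, -0.59, 1.19, 0.82]
mid 15 0 0.000 [1.02, 1.1, -0.8, 1.88, -0.78, 0.87, 0.87]
pan 15 0 0.000 [0.74, 1.21, -0.9, 1.8, -0.95, 0.61, 0.9]
pan 15 30 0.000 [0.64, 1.17, -0.73, 1.68, -0.92, 0.89, 0.34]
pan 15 60 0.000 [0.58, 1.2, -0.62, 1.58, -0.94, 1.11, -0.15]
pan 15 90 0.000 [0.54, 1.26, -0.56, 1.53, -1.01, 1.27, -0.59]
pan 15 110 0.000 [0.55, 1.31, -0.57, 1.53, -1.04, 1.31, -0.87]
pan 15 130 0.000 [0.6, 1.39, -0.65, 1.56, -1.04, 1.27, -1.17]
lift 15 0 0.000 [1.19, 1.11, -0.67, 1.7, -0.59, 1.19, 0.82]
mid 15 0 0.000 [1.02, 1.1, -0.8, 1.88, -0.78, 0.87, 0.87]
pan 15 0 0.000 [0.74, 1.21, -0.9, 1.8, -0.95, 0.61, 0.9]
pan 15 -30 0.000 [0.85, 1.39, -1.13, 1.92, -1.03, 0.29, 1.59]
pan 15 -60 0.068 [0.89, 1.51, -1.18, 1.92, -1.04, 0.29, 2.21]
pan 15 -90 0.101 [0.91, 1.63, -1.19, 1.91, -1.04, 0.36, 2.82]
pan 15 -110 0.155 [0.91, 1.65, -1.19, 1.82, -0.79, 0.47, 2.88]
pan 15 -130 0.250 [0.88, 1.63, -1.19, 1.71, -0.54, 0.61, 2.88]
cu
[... 380 characters left out ...]
-0.57, 1.43, -0.8, 1.25, -0.31]
pan 25 90 0.000 [0.47, 1.3, -0.52, 1.34, -0.89, 1.46, -0.71]
pan 25 110 0.000 [0.47, 1.36, -0.5, 1.34, -0.98, 1.54, -0.96]
pan 25 130 0.000 [0.5, 1.43, -0.54, 1.39, -1.04, 1.54, -1.2]
lift 25 0 0.000 [1.17, 1.01, -0.68, 1.74, -0.53, 1.09, 0.74]
mid 25 0 0.000 [0.98, 0.98, -0.8, 1.89, -0.7, 0.79, 0.73]
pan 25 0 0.000 [0.68, 1.08, -0.87, 1.8, -0.84, 0.54, 0.7]
pan 25 -30 0.068 [0.79, 1.2, -1.04, 1.92, -1.04, 0.29, 1.45]
pan 25 -60 0.190 [0.88, 1.41, -1.14, 1.91, -1.04, 0.29, 2.12]
pan 25 -90 0.245 [0.94, 1.66, -1.19, 1.9, -1.04, 0.37, 2.85]
pan 25 -110 0.290 [0.93, 1.68, -1.19, 1.82, -0.82, 0.48, 2.88]
pan 25 -130 0.369 [0.9, 1.67, -1.19, 1.7, -0.59, 0.63, 2.88]
```

```bash
cat > go.py <<'E'
from kin import *
import sys
az=75.5
def go(g,pt,roll=0,back=0,fr=None):
    p,q=fr or pose(); Q=tool(az,pt,-1,roll); P=np.array(g)+Q.apply([0,0,.019-back]); rel(p,q,P,Q); return P,Q
E
python3 -c "
from go import *
f=go((.495,-.127,.2),20,0,.13)
f=go((.495,-.127,.056),20,0,.11,f)
f=go((.495,-.127,.056),20,0,0,f)
"
```

```text
xyz [-0.237, -0.281, 0.396] ang [0.529, 0.455, -0.432] rows 3.2 10.3
xyz [-0.541, -0.0, 0.277] ang [0.0, 0.0, 0.0] rows 3.6 0.0
xyz [0.0, -0.0, 0.44] ang [0.0, 0.0, 0.0] rows 2.6 0.0
```

Request:
arm_command(
  series=[
    {"xyz": [-0.02, -0.03, 0.04], "angular": [0.05, 0.04, -0.04]},
    {"xyz": [-0.05, -0.06, 0.08], "angular": [0.1, 0.08, -0.08]},
    {"xyz": [-0.08, -0.09, 0.12], "angular": [0.15, 0.13, -0.12]},
    {"xyz": [-0.11, -0.13, 0.18], "angular": [0.2, 0.17, -0.16]},
    {"xyz": [-0.14, -0.16, 0.24], "angular": [0.25, 0.21, -0.2]},
    {"xyz": [-0.17, -0.2, 0.28], "angular": [0.3, 0.25, -0.24]},
    {"xyz": [-0.19, -0.23, 0.32], "angular": [0.35, 0.3, -0.28]},
    {"xyz": [-0.21, -0.25, 0.35], "angular": [0.4, 0.34, -0.32]},
  ],
)

```text
time: 2.82
position: [0.4697, -0.2368, 0.2504]
orientation: [-2.032, -1.139, -1.103]
force: [-0.9, -0.5, -0.0]
finger_gap: 1.001
gripper_force: 0.0
```

```bash
python3 -c "
from go import *
log();lin(.003)
f=go((.495,-.127,.12),20,0,.12)
"
```

```text
q [1.279, 0.801, -0.496, 1.702, -0.626, 1.244, 0.662] p [ 0.47  -0.237  0.25 ] F [-0.9 -0.5 -0. ] t 2.82 gap 1.001
res 0.0001
xyz [-0.298, -0.002, 0.252] ang [0.127, 0.111, -0.111] rows 2.3 2.5
```

Request:
arm_command(
  series=[
    {"xyz": [-0.05, 0, 0.04], "angular": [0.03, 0.02, -0.02]},
    {"xyz": [-0.1, 0, 0.08], "angular": [0.06, 0.05, -0.05]},
    {"xyz": [-0.15, 0, 0.13], "angular": [0.09, 0.08, -0.08]},
    {"xyz": [-0.2, 0, 0.17], "angular": [0.12, 0.1, -0.1]},
    {"xyz": [-0.25, 0, 0.21], "angular": [0.127, 0.111, -0.111]},
    {"xyz": [-0.298, -0.002, 0.252], "angular": [0.127, 0.111, -0.111]},
    {"xyz": [-0.298, -0.002, 0.252], "angular": [0.127, 0.111, -0.111]},
    {"xyz": [-0.298, -0.002, 0.252], "angular": [0.127, 0.111, -0.111]},
  ],
)

```text
time: 3.48
position: [0.4724, -0.218, 0.1558]
orientation: [-1.681, -1.297, -1.172]
force: [-0.4, 0.0, 0.4]
finger_gap: 0.997
gripper_force: 0.0
```

```bash
python3 -c "
from go import *
log();x=lin(.003)
f=go((.495,-.127,.056),20,0,.11)
f=go((.495,-.127,.056),20,0,0,f)
c=ctrl.read_camera('wrist')
b=ctrl.read_camera('scene')
import pickle;pickle.dump(c,open('w1.pkl','wb'))
cv2.imwrite('pics/w1.png',np.hstack([cv2.resize(c['frame'],(400,300)),cv2.resize(b['frame'],(400,300))]))
"
```

```text
q [1.227, 1.11, -0.532, 1.535, -0.506, 1.363, 0.839] p [ 0.472 -0.218  0.156] F [-0.4  0.   0.4] t 3.48 gap 0.997
res 0.0001
xyz [-0.247, -0.003, 0.126] ang [0.001, 0.002, -0.001] rows 1.7 0.0
xyz [0.0, -0.0, 0.44] ang [0.0, 0.0, 0.0] rows 2.6 0.0
```

View pics/w1.png

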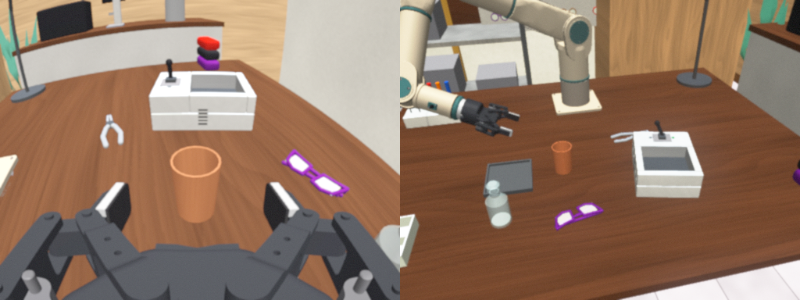

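The wrist view (left half) shows the cup at (196,185), midway between the open pads at (117,205) and (275,205). The tray, bottle and frame are clear of the path. Next I go down and forward onto the cup.

Request:
arm_command(
  series=[
    {"xyz": [-0.12, 0, 0.06], "angular": [0, 0, 0]},
    {"xyz": [-0.247, -0.003, 0.126], "angular": [0, 0, 0]},
    {"xyz": [-0.247, -0.003, 0.2], "angular": [0, 0, 0]},
    {"xyz": [-0.247, -0.003, 0.3], "angular": [0, 0, 0]},
    {"xyz": [-0.247, -0.003, 0.4], "angular": [0, 0, 0]},
    {"xyz": [-0.247, -0.003, 0.49], "angular": [0, 0, 0]},
    {"xyz": [-0.247, -0.003, 0.55], "angular": [0, 0, 0]},
    {"xyz": [-0.247, -0.003, 0.566], "angular": [0, 0, 0]},
  ],
)

```text
time: 4.25
position: [0.5004, -0.1081, 0.0508]
orientation: [-1.678, -1.301, -1.172]
force: [-0.6, 0.3, 0.8]
finger_gap: 1.001
gripper_force: 0.0
```

Request:
arm_command(
  series=[
    {"xyz": [0, 0, 0], "angular": [0, 0, 0]},
    {"xyz": [0, 0, 0], "angular": [0, 0, 0]},
    {"xyz": [0, 0, 0], "angular": [0, 0, 0]},
    {"xyz": [0, 0, 0], "angular": [0, 0, 0]},
    {"xyz": [0, 0, 0], "angular": [0, 0, 0]},
    {"xyz": [0, 0, 0], "angular": [0, 0, 0]},
    {"xyz": [0, 0, 0], "angular": [0, 0, 0]},
    {"xyz": [0, 0, 0], "angular": [0, 0, 0]},
  ],
  grip=50,
  force=45,
)

```text
time: 4.92
position: [0.5002, -0.1106, 0.0497]
orientation: [-1.681, -1.299, -1.173]
force: [-2.1, -2.8, 3.1]
finger_gap: 0.582
gripper_force: 2.7
```

```bash
python3 -c "
from go import *
log();print(ctrl.get_obs()['gripper_force'])
p,q=pose();print(p-q.apply([0,0,.019]))
f=go((.495,-.127,.24),20)
f=go((.627,.175,.24),20,0,0,f)
c=ctrl.read_camera('wrist');b=ctrl.read_camera('scene')
cv2.imwrite('pics/w2.png',np.hstack([cv2.resize(c['frame'],(400,300)),cv2.resize(b['frame'],(400,300))]))
"
```

```text
q [1.135, 1.254, -0.562, 1.692, -0.548, 1.048, 0.955] p [ 0.5   -0.111  0.05 ] F [-2.1 -2.8  3.1] t 4.92 gap 0.582
2.6685065729543567
[ 0.49571849 -0.12786665  0.05620952]
xyz [0.691, -0.004, -0.251] ang [0.001, 0.002, -0.0] rows 4.4 0.0
xyz [0.445, 0.209, 1.223] ang [0.0, 0.0, 0.0] rows 7.9 0.0
```

View pics/w2.png

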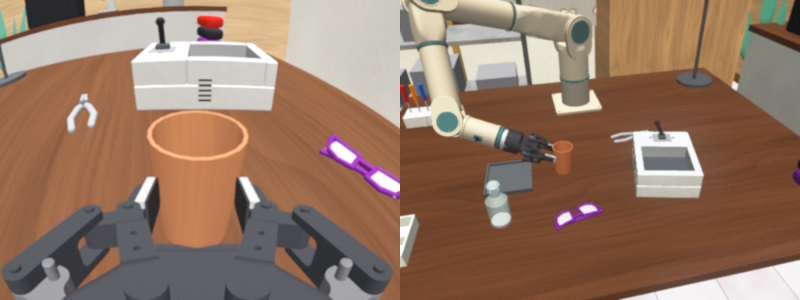

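The pads closed to the commanded 50 mm, which is narrower than the cup. In the wrist view they sit at the cup's near side, with the rim at (197,135). I'll measure where the cup is now.

```bash
cat > cup.py <<'E'
from go import *
def rim():
    c=ctrl.read_camera("scene");h=cv2.cvtColor(c["frame"],cv2.COLOR_BGR2HSV)
    m=((h[...,1]>140)&(h[...,2]>100)&(h[...,0]<16)).astype(np.uint8); m[:,:170]=0;m[:,270:]=0
    n,l,s,ce=cv2.connectedComponentsWithStats(m); k=1+s[1:,4].argmax(); print("scene box",s[k])
    t=ctrl.read_camera("top");h=cv2.cvtColor(t["frame"],cv2.COLOR_BGR2HSV)
    m=((h[...,1]>130)&(h[...,2]>150)&(h[...,0]<16)).astype(np.uint8)
    n,l,s,ce=cv2.connectedComponentsWithStats(m);k=1+s[1:,4].argmax()
    q=max(cv2.findContours((l==k).astype(np.uint8),0,1)[0],key=len); (u,v),r=cv2.minEnclosingCircle(q); print("top",u,v,r,onz(t,u,v,.095))
    return c,t
if __name__=="__main__":
    c,t=rim(); print(ctrl.get_obs()['finger_gap'],ctrl.get_obs()['gripper_force'])
    cv2.imwrite('pics/cup.png',np.hstack([cv2.resize(t['frame'][140:260,220:380],(400,300),interpolation=2),cv2.resize(c['frame'][140:260,130:290],(400,300),interpolation=2)]))
E
python3 cup.py
```

```text
scene box [  170    99   100   285 21954]
top 289.0 211.0 16.278919219970703 [ 0.49854438 -0.12422319  0.095     ]
0.5882361608932967 2.7947540022432804
```

View pics/cup.png

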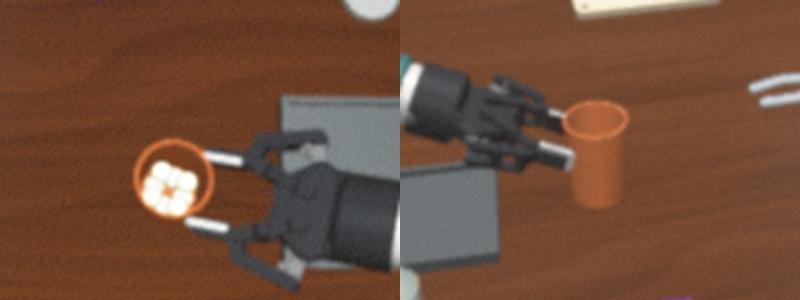

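```bash
python3 -c "
from go import *
t=ctrl.read_camera('top');s=ctrl.read_camera('scene');p,q=pose()
for a,b in(((205,155),(575,118)),((188,222),(572,165))):
  A=ray(t,220+a[0]/2.5,140+a[1]/2.5);B=ray(s,130+(b[0]-400)/2.5,140+b[1]/2.5)
  P,e=two(A,B);print(P,e,'in tool',q.inv().apply(P-p))
print('TCP px top',proj(t,p),'scene',proj(s,p),'cup base centre top px crop',proj(t,(.4985,-.124,.05)))
"
```

```text
[ 0.51480253 -0.14709277  0.11273352] 0.005515265137450867 in tool [ 0.04853341  0.02330488 -0.05185152]
[ 0.46628147 -0.14688486  0.01954846] 0.0049330248215851465 in tool [-0.04305891 -0.02372868 -0.03095933]
TCP px top (np.float64(280.8065593417796), np.float64(212.8924240066846)) scene (np.float64(214.2806465092974), np.float64(202.4282750723084)) cup base centre top px crop (np.float64(286.9958453809758), np.float64(213.54576053300258))
```

```bash
python3 -c "
from go import *
t=ctrl.read_camera('top');s=ctrl.read_camera('scene');p,q=pose()
for a,b in(((205,155),(572,158)),((188,222),(566,120))):
  A=ray(t,220+a[0]/2.5,140+a[1]/2.5);B=ray(s,130+(b[0]-400)/2.5,140+b[1]/2.5)
  P,e=two(A,B);print(P,e,'in tool',q.inv().apply(P-p))
"
```

```text
[ 0.52118345 -0.15376633  0.06919584] 0.0040429936332582695 in tool [ 0.00598015  0.03115574 -0.04137787]
[ 0.46184294 -0.14429231  0.07483277] 0.0123680825957368 in tool [ 0.00928852 -0.02865641 -0.04875282]
```

The pads sit about 30 mm short of the cup's centre, so the real pads stand farther back than I assumed. I'll open, advance about 32 mm and look again.

Request:
arm_command(
  series=[
    {"xyz": [0, 0, 0], "angular": [0, 0, 0]},
    {"xyz": [0, 0, 0], "angular": [0, 0, 0]},
    {"xyz": [0, 0, 0], "angular": [0, 0, 0]},
    {"xyz": [0, 0, 0], "angular": [0, 0, 0]},
    {"xyz": [0, 0.004, 0.03], "angular": [0, 0, 0]},
    {"xyz": [0, 0.008, 0.07], "angular": [0, 0, 0]},
    {"xyz": [0, 0.008, 0.11], "angular": [0, 0, 0]},
    {"xyz": [0, 0.008, 0.128], "angular": [0, 0, 0]},
  ],
  grip=85,
)

```text
time: 5.98
position: [0.5097, -0.0791, 0.0382]
orientation: [-1.678, -1.299, -1.172]
force: [0.5, -0.4, -0.3]
finger_gap: 0.995
gripper_force: 0.0
```

```bash
python3 cup.py; python3 -c "
from go import *
log();x=lin(.003);print(x[-3:],ctrl.get_obs()['finger_gap'])"
```

```text
scene box [  170    98   100   286 21633]
top 290.1864318847656 212.52542114257812 16.206058502197266 [ 0.49528433 -0.12659683  0.095     ]
0.9923402237631465 0.0
q [1.105, 1.276, -0.58, 1.727, -0.571, 0.979, 0.972] p [ 0.509 -0.08   0.038] F [-0.2 -0.5 -0.2] t 6.08 gap 0.992
res 0.0001
[1.39597194e-04 9.91340586e-05 1.92256369e-01] 0.9923402237631465
```

View pics/cup.png

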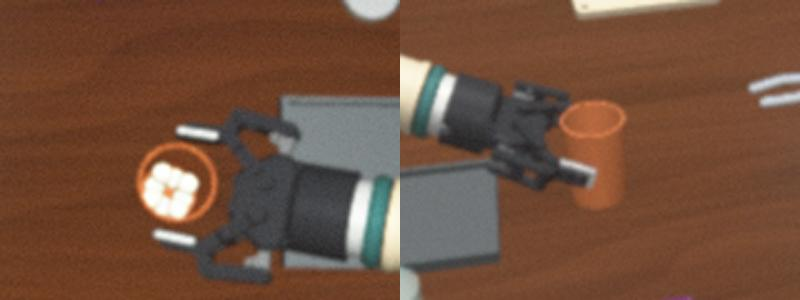

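The pads now straddle the cup, with pad tips at about (157,235) and (180,130) and the cup centre at (177,182) in the left half. The cup stands where it was. I'll advance another 6 mm and close.

Request:
arm_command(
  series=[
    {"xyz": [0.004, 0, 0.012], "angular": [0, 0, 0]},
    {"xyz": [0.008, 0, 0.024], "angular": [0, 0, 0]},
    {"xyz": [0.008, 0, 0.024], "angular": [0, 0, 0]},
    {"xyz": [0.008, 0, 0.024], "angular": [0, 0, 0]},
    {"xyz": [0.008, 0, 0.024], "angular": [0, 0, 0]},
    {"xyz": [0.008, 0, 0.024], "angular": [0, 0, 0]},
    {"xyz": [0.008, 0, 0.024], "angular": [0, 0, 0]},
    {"xyz": [0.008, 0, 0.024], "angular": [0, 0, 0]},
  ],
  grip=45,
  force=45,
)

```text
time: 6.75
position: [0.5111, -0.0754, 0.0382]
orientation: [-1.68, -1.299, -1.173]
force: [-1.1, 2.4, 0.0]
finger_gap: 0.729
gripper_force: 48.9
```

Request:
arm_command(
  series=[
    {"xyz": [0, 0, 0], "angular": [0, 0, 0]},
    {"xyz": [0, 0, 0], "angular": [0, 0, 0]},
    {"xyz": [0, 0, 0], "angular": [0, 0, 0]},
    {"xyz": [0.02, 0, -0.007], "angular": [0, 0, 0]},
    {"xyz": [0.04, 0, -0.015], "angular": [0, 0, 0]},
    {"xyz": [0.06, 0, -0.022], "angular": [0, 0, 0]},
    {"xyz": [0.08, 0, -0.029], "angular": [0, 0, 0]},
    {"xyz": [0.08, 0, -0.029], "angular": [0, 0, 0]},
  ],
)

```text
time: 7.42
position: [0.5121, -0.0761, 0.0602]
orientation: [-1.682, -1.301, -1.174]
force: [-0.2, -0.6, -2.3]
finger_gap: 0.728
gripper_force: 49.1
```

```bash
python3 cup.py; python3 -c "
from go import *
log();p,q=pose();print('ori err',(tool(75.5,20,-1).inv()*q).as_rotvec().round(3))"
```

```text
scene box [  170    99   100   285 21628]
top 290.474365234375 207.98077392578125 16.741939544677734 [ 0.50486197 -0.12754039  0.095     ]
0.7332509397758803 49.12975910876412
q [1.105, 1.239, -0.593, 1.75, -0.586, 0.977, 0.958] p [ 0.512 -0.076  0.059] F [ 0.2 -0.4 -3.1] t 7.52 gap 0.733
ori err [-0.002 -0.005 -0.   ]
```

View pics/cup.png

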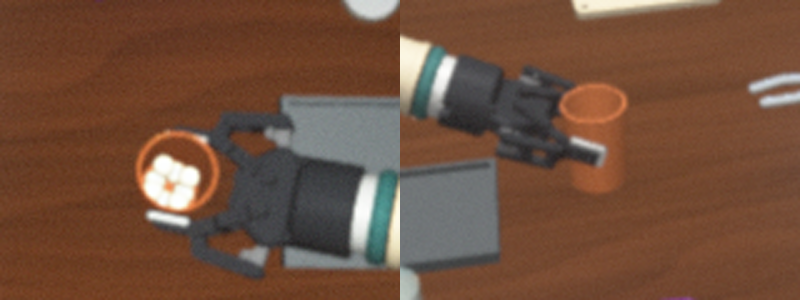

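The cup is gripped, upright and lifted (opening 62 mm, load about 3 N). Next I work out the transport and pour rows.

```bash
cat > pour.py <<'E'
from go import *
Qg=tool(75.5,20,-1); COFF=Qg.inv().apply(np.array([.495,-.127,0])-[.5111,-.0754,.0382])
W=R.from_euler("z",-14.5,degrees=True); WC=np.array([.5934,.1922,0])
def tcp(base,roll,pt=20):  # cup underside centre world
    Q=tool(75.5,pt,-1,roll); return np.array(base)-Q.apply(COFF),Q
def pourbase(r,lip):  # lip low point in warmer frame (x,y,z)
    a=np.radians(r); m=np.array([np.sin(a),0,np.cos(a)]); n=np.array([np.cos(a),0,-np.sin(a)])
    return WC+W.apply(np.array(lip)-.033*n-.095*m)
def rows(fr,tos):
    p,q=fr
    for P,Q in tos: print("  ",np.round(q.inv().apply(P-p)/.25,3).tolist(),np.round((q.inv()*Q).as_rotvec()/(np.pi/2),3).tolist())
if __name__=="__main__":
    print(COFF.round(4)); p,q=pose(); print("cup now",(p+q.apply(COFF)).round(4)); b0=p+q.apply(COFF)
    b1=pourbase(0,(.035,.015,.245)); print("pan start base",b1.round(3))
    S=lambda t:t*t*(3-2*t)
    path=[b0+np.array([b1[0]-b0[0],b1[1]-b0[1],0])*S(max(0,(i-4)/20))+np.array([0,0,b1[2]-b0[2]])*S(min(1,i/10)) for i in range(1,25)]
    fr=(p,q)
    for k in range(3):
        print("call",k); t=[tcp(b,0) for b in path[8*k:8*k+8]]; rows(fr,t); fr=t[-1]
    sched=[(0,.245),(30,.215),(60,.175),(90,.145),(128,.14)]
    rs=list(np.linspace(5,70,14))[:14]+list(np.linspace(72,102,14))+list(np.linspace(104,128,12))
    for k in range(5):
        t=[tcp(pourbase(r,(.035,.015,np.interp(r,*zip(*sched)))),r) for r in rs[8*k:8*k+8]]; print("pour",k,np.round(rs[8*k+7])); rows(fr,t); fr=t[-1]
    x=lin(.003);qs=np.array(ctrl.get_obs()["joint_positions"])
    for r in (0,40,80,128):
        P,Q=tcp(pourbase(r,(.035,.015,np.interp(r,*zip(*sched)))),r); qs,e=ik(P,Q,qs,x); print(r,"%.3f"%e,qs.round(2).tolist())
E
python3 pour.py
```

```text
[-0.0544 -0.0027 -0.0377]
cup now [ 0.4954 -0.1278  0.0213]
pan start base [0.599 0.206 0.15 ]
call 0
   [0.014, -0.0, -0.006] [0.001, 0.003, 0.0]
   [0.051, -0.0, -0.02] [0.001, 0.003, 0.0]
   [0.105, -0.0, -0.04] [0.001, 0.003, 0.0]
   [0.171, -0.0, -0.064] [0.001, 0.003, 0.0]
   [0.246, 0.0, -0.081] [0.001, 0.003, 0.0]
   [0.327, 0.002, -0.08] [0.001, 0.003, 0.0]
   [0.409, 0.004, -0.061] [0.001, 0.003, 0.0]
   [0.484, 0.007, -0.025] [0.001, 0.003, 0.0]
call 1
   [0.062, 0.003, 0.055] [0.0, 0.0, 0.0]
   [0.104, 0.007, 0.129] [0.0, 0.0, 0.0]
   [0.135, 0.012, 0.215] [0.0, 0.0, 0.0]
   [0.169, 0.017, 0.307] [0.0, 0.0, 0.0]
   [0.204, 0.022, 0.404] [0.0, 0.0, 0.0]
   [0.24, 0.027, 0.502] [0.0, 0.0, 0.0]
   [0.275, 0.032, 0.6] [0.0, 0.0, 0.0]
   [0.31, 0.036, 0.696] [0.0, 0.0, 0.0]
call 2
   [0.034, 0.005, 0.092] [0.0, 0.0, 0.0]
   [0.065, 0.009, 0.179] [0.0, 0.0, 0.0]
   [0.094, 0.013, 0.257] [0.0, 0.0, 0.0]
   [0.119, 0.017, 0.326] [0.0, 0.0, 0.0]
   [0.139, 0.019, 0.382] [0.0, 0.0, 0.0]
   [0.155, 0.022, 0.425] [0.0, 0.0, 0.0]
   [0.165, 0.023, 0.453] [0.0, 0.0, 0.0]
   [0.168, 0.0
[... 1499 characters left out ...]
048, -0.014] [0.059, 0.0, 0.163]
   [0.045, -0.054, -0.017] [0.068, 0.0, 0.186]
pour 4 128.0
   [0.005, -0.007, -0.002] [0.008, 0.0, 0.023]
   [0.01, -0.015, -0.004] [0.017, -0.0, 0.046]
   [0.016, -0.022, -0.006] [0.025, -0.0, 0.068]
   [0.021, -0.029, -0.008] [0.033, -0.0, 0.091]
   [0.027, -0.035, -0.01] [0.041, -0.0, 0.114]
   [0.034, -0.042, -0.012] [0.05, -0.0, 0.137]
   [0.04, -0.048, -0.015] [0.058, -0.0, 0.159]
   [0.047, -0.054, -0.017] [0.066, -0.0, 0.182]
res 0.0001
0 0.000 [0.73, 1.17, -1.04, 1.97, -1.02, 0.35, 0.93]
40 0.000 [0.59, 1.14, -0.77, 1.82, -0.94, 0.79, 0.21]
80 0.000 [0.51, 1.26, -0.64, 1.66, -0.95, 1.11, -0.39]
128 0.000 [0.53, 1.42, -0.68, 1.56, -1.04, 1.27, -1.11]
```

Request:
arm_command(
  series=[
    {"xyz": [0.014, 0, -0.006], "angular": [0, 0, 0]},
    {"xyz": [0.05, 0, -0.02], "angular": [0, 0, 0]},
    {"xyz": [0.105, 0, -0.04], "angular": [0, 0, 0]},
    {"xyz": [0.17, 0, -0.064], "angular": [0, 0, 0]},
    {"xyz": [0.246, 0, -0.081], "angular": [0, 0, 0]},
    {"xyz": [0.327, 0.002, -0.08], "angular": [0, 0, 0]},
    {"xyz": [0.409, 0.004, -0.061], "angular": [0, 0, 0]},
    {"xyz": [0.484, 0.007, -0.025], "angular": [0, 0, 0]},
  ],
)

```text
time: 8.18
position: [0.5225, -0.0413, 0.1772]
orientation: [-1.682, -1.3, -1.174]
force: [0.3, -0.5, -2.7]
finger_gap: 0.73
gripper_force: 49.1
```

Request:
arm_command(
  series=[
    {"xyz": [0.062, 0.003, 0.055], "angular": [0, 0, 0]},
    {"xyz": [0.104, 0.007, 0.129], "angular": [0, 0, 0]},
    {"xyz": [0.135, 0.012, 0.215], "angular": [0, 0, 0]},
    {"xyz": [0.169, 0.017, 0.307], "angular": [0, 0, 0]},
    {"xyz": [0.204, 0.022, 0.404], "angular": [0, 0, 0]},
    {"xyz": [0.24, 0.027, 0.502], "angular": [0, 0, 0]},
    {"xyz": [0.275, 0.032, 0.6], "angular": [0, 0, 0]},
    {"xyz": [0.31, 0.036, 0.696], "angular": [0, 0, 0]},
  ],
)

```text
time: 8.85
position: [0.5784, 0.1425, 0.1886]
orientation: [-1.68, -1.3, -1.172]
force: [0.6, -0.1, -3.1]
finger_gap: 0.729
gripper_force: 49.1
```

Request:
arm_command(
  series=[
    {"xyz": [0.034, 0.005, 0.092], "angular": [0, 0, 0]},
    {"xyz": [0.065, 0.009, 0.179], "angular": [0, 0, 0]},
    {"xyz": [0.094, 0.013, 0.257], "angular": [0, 0, 0]},
    {"xyz": [0.119, 0.017, 0.326], "angular": [0, 0, 0]},
    {"xyz": [0.139, 0.019, 0.382], "angular": [0, 0, 0]},
    {"xyz": [0.155, 0.022, 0.425], "angular": [0, 0, 0]},
    {"xyz": [0.165, 0.023, 0.453], "angular": [0, 0, 0]},
    {"xyz": [0.168, 0.024, 0.462], "angular": [0, 0, 0]},
  ],
)

```text
time: 9.52
position: [0.6144, 0.2598, 0.188]
orientation: [-1.678, -1.3, -1.171]
force: [-0.4, 0.0, -1.9]
finger_gap: 0.731
gripper_force: 49.1
```

```bash
python3 -c "
from pour import *
log();p,q=pose();print('cup',(p+q.apply(COFF)).round(4),'err',(Qg.inv()*q).as_rotvec().round(3))
t=ctrl.read_camera('top');h=cv2.cvtColor(t['frame'],cv2.COLOR_BGR2HSV)
m=((h[...,1]>130)&(h[...,2]>150)&(h[...,0]<16)).astype(np.uint8)
n,l,s,ce=cv2.connectedComponentsWithStats(m);k=1+s[1:,4].argmax()
c=max(cv2.findContours((l==k).astype(np.uint8),0,1)[0],key=len); (u,v),r=cv2.minEnclosingCircle(c); print('rim',u,v,r,onz(t,u,v,.245),'pred px',proj(t,(.599,.206,.245)))
b=ctrl.read_camera('scene')
cv2.imwrite('pics/pan0.png',np.hstack([cv2.resize(t['frame'],(400,300)),cv2.resize(b['frame'],(400,300))]))
"
```

```text
q [0.726, 1.161, -1.031, 1.977, -1.049, 0.36, 0.947] p [0.614 0.26  0.188] F [-0.4  0.  -1.9] t 9.52 gap 0.731
cup [0.5984 0.2081 0.15  ] err [ 0.001 -0.003 -0.   ]
rim 100.55999755859375 142.75999450683594 20.014375686645508 [0.60419573 0.21082879 0.245     ] pred px (np.float64(103.20943758875057), np.float64(145.61612400521662))
```

The rim is seen within 6 mm of the plan, well over the pan, so I tilt.

Request:
arm_command(
  series=[
    {"xyz": [-0.008, -0.019, 0.003], "angular": [0.019, 0, 0.052]},
    {"xyz": [-0.015, -0.038, 0.0], "angular": [0.038, 0, 0.104]},
    {"xyz": [-0.02, -0.055, 0.0], "angular": [0.057, 0, 0.157]},
    {"xyz": [-0.023, -0.07, 0.0], "angular": [0.076, 0, 0.209]},
    {"xyz": [-0.026, -0.085, 0.0], "angular": [0.095, 0, 0.261]},
    {"xyz": [-0.027, -0.097, 0.0], "angular": [0.114, 0, 0.313]},
    {"xyz": [-0.034, -0.108, 0.0], "angular": [0.133, 0, 0.365]},
    {"xyz": [-0.04, -0.118, 0.0], "angular": [0.152, 0, 0.418]},
  ],
)

```text
time: 10.28
position: [0.5862, 0.2609, 0.1778]
orientation: [-1.73, -0.744, -0.599]
force: [0.1, 0.3, -2.5]
finger_gap: 0.731
gripper_force: 49.1
```

Request:
arm_command(
  series=[
    {"xyz": [-0.008, -0.002, 0.003], "angular": [0.019, 0, 0.052]},
    {"xyz": [-0.015, -0.003, 0.006], "angular": [0.038, 0, 0.104]},
    {"xyz": [-0.021, -0.003, 0.008], "angular": [0.057, 0, 0.157]},
    {"xyz": [-0.025, -0.002, 0.009], "angular": [0.076, 0, 0.209]},
    {"xyz": [-0.023, -0.003, 0.008], "angular": [0.095, 0, 0.261]},
    {"xyz": [-0.02, -0.003, 0.007], "angular": [0.114, 0, 0.313]},
    {"xyz": [-0.018, -0.003, 0.007], "angular": [0.122, 0, 0.334]},
    {"xyz": [-0.017, -0.002, 0.006], "angular": [0.13, 0, 0.358]},
  ],
)

```text
time: 10.95
position: [0.5832, 0.2616, 0.174]
orientation: [-1.646, -0.279, -0.132]
force: [-0.5, -0.1, -2.2]
finger_gap: 0.73
gripper_force: 49.0
```

```bash
python3 -c "
from pour import *
log();p,q=pose();P,Q=tcp(pourbase(74,(.035,.015,.161)),74);print((P-p).round(4),(q.inv()*Q).as_rotvec().round(3))
for i in(0,1,2,3): pass
"
```

```text
q [0.493, 1.215, -0.587, 1.681, -0.987, 1.117, -0.275] p [0.583 0.262 0.174] F [-0.5 -0.1 -2.2] t 10.95 gap 0.73
[0.0004 0.0043 0.0005] [ 0.003 -0.002 -0.008]
```

On plan. Now the slow part of the pour.

Request:
arm_command(
  series=[
    {"xyz": [0.002, 0, -0.001], "angular": [0.009, 0, 0.024]},
    {"xyz": [0.005, 0, -0.002], "angular": [0.018, 0, 0.048]},
    {"xyz": [0.008, 0, -0.003], "angular": [0.026, 0, 0.072]},
    {"xyz": [0.012, 0.001, -0.004], "angular": [0.035, 0, 0.096]},
    {"xyz": [0.015, 0.001, -0.006], "angular": [0.044, 0, 0.12]},
    {"xyz": [0.019, 0.002, -0.007], "angular": [0.053, 0, 0.145]},
    {"xyz": [0.024, 0.002, -0.009], "angular": [0.061, 0, 0.169]},
    {"xyz": [0.031, -0.004, -0.011], "angular": [0.07, 0, 0.193]},
  ],
)

```text
time: 11.62
position: [0.5906, 0.2597, 0.1772]
orientation: [-1.56, -0.034, 0.111]
force: [0.8, 0.1, -2.8]
finger_gap: 0.73
gripper_force: 49.0
```

Request:
arm_command(
  series=[
    {"xyz": [0.005, -0.008, -0.002], "angular": [0.009, 0, 0.024]},
    {"xyz": [0.01, -0.015, -0.004], "angular": [0.018, 0, 0.048]},
    {"xyz": [0.015, -0.023, -0.006], "angular": [0.026, 0, 0.072]},
    {"xyz": [0.021, -0.03, -0.008], "angular": [0.035, 0, 0.096]},
    {"xyz": [0.027, -0.036, -0.01], "angular": [0.043, 0, 0.117]},
    {"xyz": [0.033, -0.042, -0.012], "angular": [0.051, 0, 0.14]},
    {"xyz": [0.039, -0.048, -0.014], "angular": [0.059, 0, 0.163]},
    {"xyz": [0.045, -0.054, -0.017], "angular": [0.068, 0, 0.186]},
  ],
)

```text
time: 12.28
position: [0.6029, 0.2566, 0.191]
orientation: [-1.449, 0.197, 0.338]
force: [0.3, 1.2, -1.5]
finger_gap: 0.73
gripper_force: 49.2
```

Request:
arm_command(
  series=[
    {"xyz": [0.005, -0.007, -0.002], "angular": [0.008, 0, 0.023]},
    {"xyz": [0.01, -0.015, -0.004], "angular": [0.017, 0, 0.046]},
    {"xyz": [0.016, -0.022, -0.006], "angular": [0.025, 0, 0.068]},
    {"xyz": [0.021, -0.029, -0.008], "angular": [0.033, 0, 0.091]},
    {"xyz": [0.027, -0.035, -0.01], "angular": [0.041, 0, 0.114]},
    {"xyz": [0.034, -0.042, -0.012], "angular": [0.05, 0, 0.137]},
    {"xyz": [0.04, -0.048, -0.015], "angular": [0.058, 0, 0.159]},
    {"xyz": [0.047, -0.054, -0.017], "angular": [0.066, 0, 0.182]},
  ],
)

```text
time: 12.95
position: [0.6189, 0.2523, 0.1991]
orientation: [-1.32, 0.418, 0.552]
force: [-0.3, 0.3, -2.3]
finger_gap: 0.73
gripper_force: 49.2
```

Request:
arm_command(
  series=[
    {"xyz": [0, 0, 0], "angular": [0, 0, 0]},
    {"xyz": [0, 0, 0], "angular": [0, 0, 0]},
    {"xyz": [0, 0, 0], "angular": [0, 0, 0]},
    {"xyz": [0, 0, 0], "angular": [0, 0, 0]},
    {"xyz": [0, 0, 0], "angular": [0, 0, 0]},
    {"xyz": [0, 0, 0], "angular": [0, 0, 0]},
    {"xyz": [0, 0, 0], "angular": [0, 0, 0]},
    {"xyz": [0, 0, 0], "angular": [0, 0, 0]},
  ],
)

```text
time: 13.62
position: [0.6184, 0.2536, 0.1989]
orientation: [-1.32, 0.416, 0.552]
force: [0.3, -0.2, -2.0]
finger_gap: 0.726
gripper_force: 49.2
```

```bash
python3 -c "
from pour import *
log()
a=ctrl.read_camera('top');b=ctrl.read_camera('scene')
f=lambda c:[ (int(s[0]),int(s[1]),int(s[4])) for s in [0]] 
cv2.imwrite('pics/p1.png',np.hstack([cv2.resize(a['frame'][60:260,40:240],(400,400),interpolation=2),cv2.resize(b['frame'][100:300,250:450],(400,400),interpolation=2)]))
p,q=pose();fr=(p,q);sched=[(0,.245),(30,.215),(60,.175),(90,.145),(128,.14)]
rs=np.arange(120.5,-.1,-7.1)[:17]; rs=np.r_[rs,[0]*(24-len(rs))]
for k in range(3):
    t=[tcp(pourbase(max(r,0),(.035,.015,np.interp(r,*zip(*sched)))),max(r,0)) for r in rs[8*k:8*k+8]]; print(rs[8*k+7]);rows(fr,t); fr=t[-1]
"
```

```text
q [0.516, 1.399, -0.637, 1.566, -1.072, 1.303, -1.094] p [0.618 0.254 0.199] F [ 0.3 -0.2 -2. ] t 13.62 gap 0.726
70.80000000000004
   [-0.011, 0.027, 0.018] [-0.027, -0.003, -0.079]
   [-0.022, 0.055, 0.022] [-0.054, -0.002, -0.153]
   [-0.029, 0.083, 0.025] [-0.081, -0.002, -0.227]
   [-0.033, 0.112, 0.026] [-0.108, -0.002, -0.302]
   [-0.033, 0.141, 0.026] [-0.134, -0.002, -0.376]
   [-0.039, 0.156, 0.029] [-0.161, -0.002, -0.45]
   [-0.046, 0.164, 0.031] [-0.188, -0.002, -0.524]
   [-0.049, 0.17, 0.032] [-0.215, -0.002, -0.598]
14.000000000000085
   [-0.004, 0.002, 0.001] [-0.027, -0.0, -0.074]
   [-0.002, 0.002, 0.001] [-0.054, 0.0, -0.148]
   [0.004, -0.003, -0.001] [-0.081, 0.0, -0.222]
   [0.014, -0.007, -0.005] [-0.108, 0.0, -0.297]
   [0.028, -0.011, -0.01] [-0.135, 0.0, -0.371]
   [0.044, -0.013, -0.016] [-0.162, 0.0, -0.445]
   [0.062, -0.009, -0.023] [-0.189, -0.0, -0.519]
   [0.084, -0.007, -0.03] [-0.216, -0.0, -0.593]
0.0
   [0.013, 0.022, -0.005] [-0.027, 0.0, -0.074]
   [0.03, 0.045, -0.011] [-0.053, -0.0, -0.146]
   [0.03, 0.045, -0.011] [-0.053, -0.0, -0.146]
   [0.03, 0.045, -0.011] [-0.053, -0.0, -0.146]
   [0.03, 0.045, -0.011] [-0.053, -0.0, -0.146]
   [0.03, 0.045, -0.011] [-0.053, -0.0, -0.146]
   [0.03, 0.045, -0.011] [-0.053, -0.0, -0.146]
   [0.03, 0.045, -0.011] [-0.053, -0.0, -0.146]
```

View pics/p1.png

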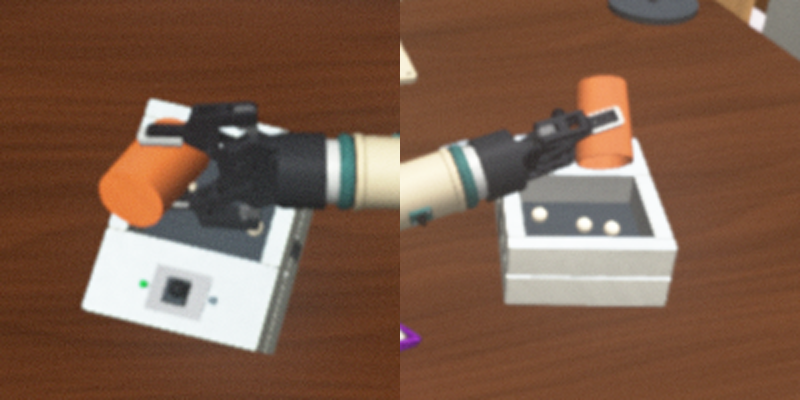

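The cup is tipped well over the pan and beads lie in it (three visible at (540,214), (584,225) and (612,228)). The wrist load dropped by about 1 N, the weight of eight beads. I'll bring the cup upright again.

Request:
arm_command(
  series=[
    {"xyz": [-0.011, 0.027, 0.01], "angular": [-0.027, 0, -0.076]},
    {"xyz": [-0.022, 0.055, 0.018], "angular": [-0.054, 0, -0.152]},
    {"xyz": [-0.029, 0.083, 0.022], "angular": [-0.081, 0, -0.227]},
    {"xyz": [-0.033, 0.112, 0.026], "angular": [-0.108, 0, -0.302]},
    {"xyz": [-0.033, 0.141, 0.026], "angular": [-0.134, 0, -0.376]},
    {"xyz": [-0.039, 0.156, 0.029], "angular": [-0.161, 0, -0.45]},
    {"xyz": [-0.046, 0.164, 0.031], "angular": [-0.188, -0.002, -0.524]},
    {"xyz": [-0.049, 0.17, 0.032], "angular": [-0.215, -0.002, -0.598]},
  ],
)

```text
time: 14.38
position: [0.583, 0.2661, 0.174]
orientation: [-1.655, -0.336, -0.183]
force: [-0.8, -0.0, -1.7]
finger_gap: 0.731
gripper_force: 49.2
```

Request:
arm_command(
  series=[
    {"xyz": [-0.004, 0.002, 0.001], "angular": [-0.027, 0, -0.074]},
    {"xyz": [-0.002, 0.002, 0.001], "angular": [-0.054, 0, -0.148]},
    {"xyz": [0.004, -0.003, -0.001], "angular": [-0.081, 0, -0.222]},
    {"xyz": [0.014, -0.007, -0.005], "angular": [-0.108, 0, -0.297]},
    {"xyz": [0.028, -0.011, -0.01], "angular": [-0.135, 0, -0.371]},
    {"xyz": [0.044, -0.013, -0.016], "angular": [-0.162, 0, -0.445]},
    {"xyz": [0.062, -0.009, -0.023], "angular": [-0.189, 0, -0.519]},
    {"xyz": [0.084, -0.007, -0.03], "angular": [-0.216, 0, -0.593]},
  ],
)

```text
time: 15.05
position: [0.6029, 0.2609, 0.1836]
orientation: [-1.712, -1.112, -0.976]
force: [-0.0, 0.1, -1.7]
finger_gap: 0.734
gripper_force: 49.4
```

Request:
arm_command(
  series=[
    {"xyz": [0.013, 0.022, -0.005], "angular": [-0.027, 0, -0.074]},
    {"xyz": [0.03, 0.045, -0.011], "angular": [-0.053, 0, -0.146]},
    {"xyz": [0.03, 0.045, -0.011], "angular": [-0.053, 0, -0.146]},
    {"xyz": [0.03, 0.045, -0.05], "angular": [-0.053, 0, -0.146]},
    {"xyz": [0.03, 0.045, -0.11], "angular": [-0.053, 0, -0.146]},
    {"xyz": [0.03, 0.045, -0.2], "angular": [-0.053, 0, -0.146]},
    {"xyz": [0.03, 0.045, -0.3], "angular": [-0.053, 0, -0.146]},
    {"xyz": [0.03, 0.045, -0.4], "angular": [-0.053, 0, -0.146]},
  ],
)

```text
time: 15.72
position: [0.5998, 0.1659, 0.2206]
orientation: [-1.678, -1.296, -1.169]
force: [0.6, -0.4, -2.2]
finger_gap: 0.733
gripper_force: 49.4
```

```bash
cat > place.py <<'E'
from pour import *
log();p,q=pose();b0=p+q.apply(COFF);print("cup",b0.round(3),'err',(Qg.inv()*q).as_rotvec().round(3))
tr=np.array([.5035,-.3085]);S=lambda t:t*t*(3-2*t)
b1=np.r_[tr,.10];N=16
t=[tcp(b0+(b1-b0)*S(i/N),0) for i in range(1,N+1)]; fr=(p,q)
for k in range(N//8): print("call");rows(fr,t[8*k:8*k+8]);fr=t[8*k+7]
E
python3 place.py; python3 -c "
from pour import *
x=lin(.003);print(ik(*tcp((.5035,-.3085,.006),0),np.array(L[-1][0]),x))
t=ctrl.read_camera('top');h=cv2.cvtColor(t['frame'],cv2.COLOR_BGR2HSV)
import pickle;pickle.dump(t,open('t2.pkl','wb'))"
```

```text
q [0.913, 1.116, -1.066, 1.948, -0.692, 0.508, 0.616] p [0.6   0.166 0.221] F [ 0.6 -0.4 -2.2] t 15.72 gap 0.733
cup [0.584 0.114 0.182] err [ 0.002 -0.001  0.004]
call
   [-0.01, 0.001, -0.017] [-0.001, 0.001, -0.003]
   [-0.038, 0.004, -0.065] [-0.001, 0.001, -0.003]
   [-0.083, 0.01, -0.139] [-0.001, 0.001, -0.003]
   [-0.14, 0.017, -0.235] [-0.001, 0.001, -0.003]
   [-0.208, 0.026, -0.348] [-0.001, 0.001, -0.003]
   [-0.284, 0.035, -0.475] [-0.001, 0.001, -0.003]
   [-0.365, 0.046, -0.611] [-0.001, 0.001, -0.003]
   [-0.449, 0.056, -0.751] [-0.001, 0.001, -0.003]
call
   [-0.084, 0.011, -0.14] [0.0, 0.0, 0.0]
   [-0.165, 0.021, -0.276] [0.0, 0.0, 0.0]
   [-0.241, 0.03, -0.402] [0.0, 0.0, 0.0]
   [-0.309, 0.039, -0.516] [0.0, 0.0, 0.0]
   [-0.366, 0.046, -0.612] [0.0, 0.0, 0.0]
   [-0.41, 0.052, -0.686] [0.0, 0.0, 0.0]
   [-0.439, 0.055, -0.734] [0.0, 0.0, 0.0]
   [-0.449, 0.057, -0.751] [0.0, 0.0, 0.0]
res 0.0001
(array([ 1.24039462,  1.38097986, -0.69183005,  1.27579626, -0.28928603,
        1.3573782 ,  0.70694866]), np.float64(1.6142644151974926e-05))
```

Request:
arm_command(
  series=[
    {"xyz": [-0.01, 0, -0.03], "angular": [0, 0, -0.003]},
    {"xyz": [-0.038, 0.004, -0.075], "angular": [0, 0, -0.003]},
    {"xyz": [-0.083, 0.01, -0.145], "angular": [0, 0, -0.003]},
    {"xyz": [-0.14, 0.017, -0.235], "angular": [0, 0, -0.003]},
    {"xyz": [-0.208, 0.026, -0.348], "angular": [0, 0, -0.003]},
    {"xyz": [-0.284, 0.035, -0.475], "angular": [0, 0, -0.003]},
    {"xyz": [-0.365, 0.046, -0.611], "angular": [0, 0, -0.003]},
    {"xyz": [-0.449, 0.056, -0.751], "angular": [0, 0, -0.003]},
  ],
)

```text
time: 16.43
position: [0.5587, -0.0452, 0.179]
orientation: [-1.673, -1.303, -1.172]
force: [1.6, -0.5, -1.3]
finger_gap: 0.732
gripper_force: 49.4
```

Request:
arm_command(
  series=[
    {"xyz": [-0.084, 0.011, -0.14], "angular": [0, 0, 0]},
    {"xyz": [-0.165, 0.021, -0.276], "angular": [0, 0, 0]},
    {"xyz": [-0.241, 0.03, -0.402], "angular": [0, 0, 0]},
    {"xyz": [-0.309, 0.039, -0.516], "angular": [0, 0, 0]},
    {"xyz": [-0.366, 0.046, -0.612], "angular": [0, 0, 0]},
    {"xyz": [-0.41, 0.052, -0.686], "angular": [0, 0, 0]},
    {"xyz": [-0.439, 0.055, -0.734], "angular": [0, 0, 0]},
    {"xyz": [-0.449, 0.057, -0.751], "angular": [0, 0, 0]},
  ],
)

```text
time: 17.1
position: [0.5197, -0.2585, 0.1364]
orientation: [-1.679, -1.3, -1.173]
force: [-0.5, 0.1, -2.1]
finger_gap: 0.733
gripper_force: 49.5
```

```bash
python3 -c "
from pour import *
log();p,q=pose();print('cup',(p+q.apply(COFF)).round(4),'err',(Qg.inv()*q).as_rotvec().round(3))
rows((p,q),[tcp((.5035,-.3085,z),0) for z in(.08,.06,.04,.03,.02,.013,.009,.006)])
t=ctrl.read_camera('top');s=ctrl.read_camera('scene')
h=cv2.cvtColor(t['frame'],cv2.COLOR_BGR2HSV)
m=((h[...,1]>130)&(h[...,2]>150)&(h[...,0]<16)).astype(np.uint8)
n,l,st,ce=cv2.connectedComponentsWithStats(m);k=1+st[1:,4].argmax()
c=max(cv2.findContours((l==k).astype(np.uint8),0,1)[0],key=len); (u,v),r=cv2.minEnclosingCircle(c); z=(p+q.apply(COFF))[2]+.095;print('rim',u,v,r,onz(t,u,v,z))
# beads in pan
f=t['frame'];
for c,n in((t,'top'),(s,'scene')):
  h=cv2.cvtColor(c['frame'],cv2.COLOR_BGR2HSV).astype(int)
  a=np.array([proj(c,WC+W.apply(v)) for v in ((-.028,-.073,.046),(.098,-.073,.046),(.098,.073,.046),(-.028,.073,.046))]).astype(np.int32)
  mk=np.zeros(h.shape[:2],np.uint8);cv2.fillPoly(mk,[a],1)
  m=((h[...,2]>170)&(mk>0)).astype(np.uint8);n_,l,st,ce=cv2.connectedComponentsWithStats(m);print(n,a.tolist(),[(ce[i].round().tolist(),int(st[i,4])) for i in range(1,n_) if st[i,4]>4])
"
```

```text
q [1.269, 1.258, -0.751, 1.322, -0.316, 1.397, 0.623] p [ 0.52  -0.259  0.136] F [-0.5  0.1 -2.1] t 17.1 gap 0.733
cup [ 0.5036 -0.3102  0.0983] err [-0.    -0.002 -0.   ]
   [-0.066, -0.002, 0.031] [0.0, 0.002, 0.0]
   [-0.141, -0.002, 0.058] [0.0, 0.002, 0.0]
   [-0.216, -0.002, 0.086] [0.0, 0.002, 0.0]
   [-0.254, -0.002, 0.1] [0.0, 0.002, 0.0]
   [-0.292, -0.002, 0.113] [0.0, 0.002, 0.0]
   [-0.318, -0.002, 0.123] [0.0, 0.002, 0.0]
   [-0.333, -0.002, 0.129] [0.0, 0.002, 0.0]
   [-0.344, -0.002, 0.133] [0.0, 0.002, 0.0]
rim 394.0 196.5 19.006677627563477 [ 0.5095491  -0.30799508  0.19332756]
top [[173, 193], [188, 141], [127, 127], [111, 179]] [([133.0, 131.0], 89), ([152.0, 136.0], 129), ([164.0, 173.0], 415), ([133.0, 152.0], 60), ([146.0, 159.0], 64), ([166.0, 173.0], 62)]
scene [[307, 201], [311, 232], [373, 232], [363, 201]] [([339.0, 224.0], 1038), ([319.0, 206.0], 44), ([342.0, 212.0], 46)]
```

Request:
arm_command(
  series=[
    {"xyz": [-0.066, -0.002, 0.031], "angular": [0, 0.002, 0]},
    {"xyz": [-0.141, -0.002, 0.058], "angular": [0, 0.002, 0]},
    {"xyz": [-0.216, -0.002, 0.086], "angular": [0, 0.002, 0]},
    {"xyz": [-0.254, -0.002, 0.1], "angular": [0, 0.002, 0]},
    {"xyz": [-0.292, -0.002, 0.113], "angular": [0, 0.002, 0]},
    {"xyz": [-0.318, -0.002, 0.123], "angular": [0, 0.002, 0]},
    {"xyz": [-0.333, -0.002, 0.129], "angular": [0, 0.002, 0]},
    {"xyz": [-0.344, -0.002, 0.133], "angular": [0, 0.002, 0]},
  ],
)

```text
time: 17.87
position: [0.5212, -0.2538, 0.0462]
orientation: [-1.671, -1.301, -1.178]
force: [-1.1, 0.1, -0.7]
finger_gap: 0.732
gripper_force: 49.4
```

Request:
arm_command(
  series=[
    {"xyz": [0, 0, 0], "angular": [0, 0, 0]},
    {"xyz": [0, 0, 0], "angular": [0, 0, 0]},
    {"xyz": [0, 0, 0], "angular": [0, 0, 0]},
    {"xyz": [0, 0, 0], "angular": [0, 0, 0]},
    {"xyz": [0, 0, 0], "angular": [0, 0, 0]},
    {"xyz": [0, 0, 0], "angular": [0, 0, 0]},
    {"xyz": [0, 0, 0], "angular": [0, 0, 0]},
    {"xyz": [0, 0, 0], "angular": [0, 0, 0]},
  ],
)

```text
time: 18.53
position: [0.521, -0.2541, 0.0459]
orientation: [-1.672, -1.301, -1.178]
force: [-0.6, 0.2, -1.9]
finger_gap: 0.73
gripper_force: 49.4
```

Request:
arm_command(
  series=[
    {"xyz": [-0.002, 0, 0.001], "angular": [0, 0, 0]},
    {"xyz": [-0.004, 0, 0.0015], "angular": [0, 0, 0]},
    {"xyz": [-0.006, 0, 0.002], "angular": [0, 0, 0]},
    {"xyz": [-0.008, 0, 0.003], "angular": [0, 0, 0]},
    {"xyz": [-0.008, 0, 0.003], "angular": [0, 0, 0]},
    {"xyz": [-0.008, 0, 0.003], "angular": [0, 0, 0]},
    {"xyz": [-0.008, 0, 0.003], "angular": [0, 0, 0]},
    {"xyz": [-0.008, 0, 0.003], "angular": [0, 0, 0]},
  ],
)

```text
time: 19.2
position: [0.521, -0.2539, 0.0445]
orientation: [-1.671, -1.301, -1.179]
force: [-2.3, -1.5, 3.6]
finger_gap: 0.731
gripper_force: 49.6
```

Request:
arm_command(
  series=[
    {"xyz": [0, 0, 0], "angular": [0, 0, 0]},
    {"xyz": [0, 0, 0], "angular": [0, 0, 0]},
    {"xyz": [0, 0, 0], "angular": [0, 0, 0]},
    {"xyz": [0, 0, 0], "angular": [0, 0, 0]},
    {"xyz": [0, 0, 0], "angular": [0, 0, 0]},
    {"xyz": [0, 0, 0], "angular": [0, 0, 0]},
    {"xyz": [0, 0, 0], "angular": [0, 0, 0]},
    {"xyz": [0, 0, 0], "angular": [0, 0, 0]},
  ],
  grip=85,
)

```text
time: 19.87
position: [0.5211, -0.254, 0.0437]
orientation: [-1.672, -1.301, -1.178]
force: [-0.5, 0.2, -0.3]
finger_gap: 0.996
gripper_force: 0.0
```

Request:
arm_command(
  series=[
    {"xyz": [0, 0, -0.03], "angular": [0, 0, 0]},
    {"xyz": [0, 0, -0.09], "angular": [0, 0, 0]},
    {"xyz": [0, 0, -0.16], "angular": [0, 0, 0]},
    {"xyz": [0, 0, -0.24], "angular": [0, 0, 0]},
    {"xyz": [0, 0, -0.32], "angular": [0, 0, 0]},
    {"xyz": [0, 0, -0.4], "angular": [0, 0, 0]},
    {"xyz": [0, 0, -0.46], "angular": [0, 0, 0]},
    {"xyz": [0, 0, -0.48], "angular": [0, 0, 0]},
  ],
)

```text
time: 20.53
position: [0.4924, -0.3667, 0.0849]
orientation: [-1.677, -1.301, -1.179]
force: [0.1, -0.1, -0.1]
finger_gap: 0.997
gripper_force: 0.0
```

```bash
python3 -c "
from pour import *
log()
t=ctrl.read_camera('top');s=ctrl.read_camera('scene')
h=cv2.cvtColor(t['frame'],cv2.COLOR_BGR2HSV)
m=((h[...,1]>130)&(h[...,2]>150)&(h[...,0]<16)).astype(np.uint8)
n,l,st,ce=cv2.connectedComponentsWithStats(m);k=1+st[1:,4].argmax()
c=max(cv2.findContours((l==k).astype(np.uint8),0,1)[0],key=len); (u,v),r=cv2.minEnclosingCircle(c);print('rim',u,v,r,onz(t,u,v,.101))
# beads seen from above inside pan (dark floor)
a=np.array([proj(t,WC+W.apply(v)) for v in ((-.03,-.075,.045),(.1,-.075,.045),(.1,.075,.045),(-.03,.075,.045))]).astype(np.int32)
mk=np.zeros(h.shape[:2],np.uint8);cv2.fillPoly(mk,[a],1);mk=cv2.erode(mk,np.ones((3,3)))
b=np.array([proj(t,WC+W.apply(v)) for v in ((-.03,-.075,.09),(.1,-.075,.09),(.1,.075,.09),(-.03,.075,.09))]).astype(np.int32)
mk2=np.zeros_like(mk);cv2.fillPoly(mk2,[b],1);mk2=cv2.erode(mk2,np.ones((5,5)))
m=((h[...,2]>150)&(mk2>0)).astype(np.uint8);n,l,st,ce=cv2.connectedComponentsWithStats(m)
print([(ce[i].round().tolist(),int(st[i,4])) for i in range(1,n) if st[i,4]>8])
cv2.imwrite('pics/chk.png',np.hstack([cv2.resize(t['frame'][95:250,70:225],(400,400),interpolation=2),cv2.resize(t['frame'][160:270,310:420],(400,400),interpolation=2)]))
cv2.imwrite('pics/chk.png',np.vstack([cv2.imread('pics/chk.png'),np.hstack([cv2.resize(s['frame'][150:240,285:395],(400,200)),cv2.resize(s['frame'][140:280,50:270],(400,200))])]))
"
```

```text
q [1.283, 1.397, -0.696, 0.993, -0.25, 1.647, 0.652] p [ 0.492 -0.367  0.085] F [ 0.1 -0.1 -0.1] t 20.53 gap 0.997
rim 374.5 205.0 16.101341247558594 [ 0.50708363 -0.30266335  0.101     ]
[([132.0, 130.0], 130), ([152.0, 135.0], 179), ([133.0, 153.0], 69), ([146.0, 159.0], 68), ([166.0, 173.0], 71)]
```

View pics/chk.png

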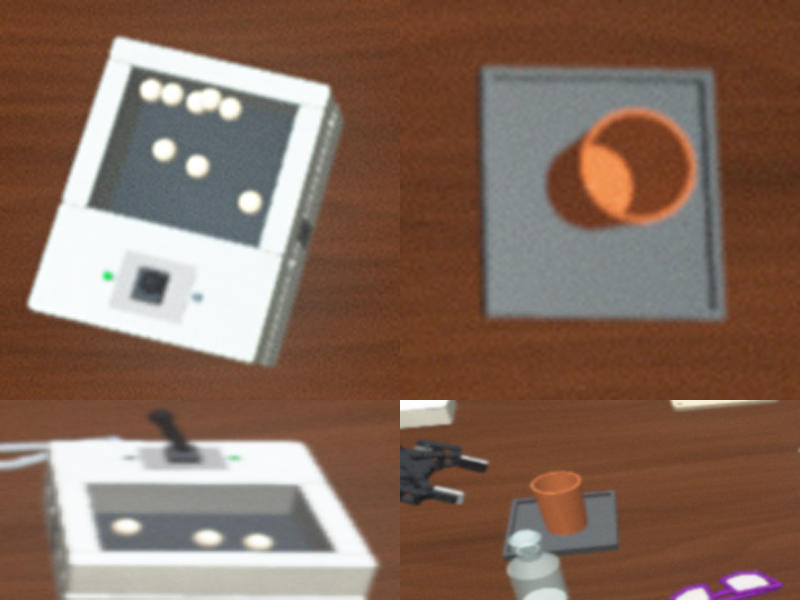

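All eight beads are in the pan: five along its far wall around (150–230, 90–108) and three at (164,150), (197,167), (250,203). The cup stands upright and empty in the tray, and the arm is clear of it. For the toggle I'll triangulate the fingertip offset and plan the push along the warmer's +y.

```bash
cat > tog.py <<'E'
from pour import *
def ball():
    t=ctrl.read_camera("top");s=ctrl.read_camera("scene");out=[]
    for c,u0,u1,v0,v1 in((t,105,160,180,225),(s,310,360,140,182)):
        g=cv2.cvtColor(c["frame"],cv2.COLOR_BGR2GRAY)[v0:v1,u0:u1]; m=(g<75).astype(np.uint8); n,l,st,ce=cv2.connectedComponentsWithStats(m);k=1+st[1:,4].argmax()
        y,x=np.nonzero(l==k); out.append((x,y,u0,v0))
    x,y,u0,v0=out[1]; top=y<=y.min()+5; a=(x[top].mean()+u0,y.min()+v0+3); 
    P=np.array(proj(s,WC+W.apply([-.08,-.024,.146]))),np.array(proj(s,WC+W.apply([-.08,.024,.146])))
    fr=(np.array(a)-P[0])@(P[1]-P[0])/np.linalg.norm(P[1]-P[0])**2
    print("scene ball",np.round(a,1),"off/on px",P[0].round(1),P[1].round(1),"frac",round(float(fr),2))
def tt(y,z,x=-.08,pt=20,b=0): # real tip at warmer point, tip lies b behind TCP
    Q=tool(75.5,pt,-1); return WC+W.apply([x,y,z])+Q.apply([0,0,b]),Q
E
python3 - <<'E'
from tog import *
import pickle
t=ctrl.read_camera('top');s=ctrl.read_camera('scene')
A=ray(t,220+180/2.5,140+130/2.5);B=ray(s,130+194/2.5,140+178/2.5);P,e=two(A,B);print('open tip',P,e,'tool',Qg.inv().apply(P-[.5093,-.0795,.0382]))
# now: scene crop 2: 400x200 from 220x140 at (50,140); near tips (463,497),(488,465)
p,q=pose()
for u,v in((463,497),(488,465)):
    o,d=ray(s,50+(u-400)*.55,140+(v-400)*.7)
    # ray vs plane through tool axis plane x_tool=0
    n=q.apply([1,0,0]); k=(p-o)@n/(d@n); print('tip tool',q.inv().apply(o+k*d-p).round(4))
ball()
x=lin(.003);js=np.array(L[-1][0])
for y,b in((-.1,.03),(-.06,.03),(-.03,.03),(.015,.03),(.015,0)):
    P,Q=tt(y,.148,b=b);js,e=ik(P,Q,js,x);print(y,P.round(3),"%.3f"%e,js.round(2).tolist())
E
```

```text
open tip [ 0.54555904 -0.13471482  0.05834315] 0.002521439860953697 tool [ 0.00375035  0.04892879 -0.04859063]
tip tool [ 0.      0.043  -0.0526]
tip tool [ 0.     -0.0536 -0.0518]
scene ball [328.8 157. ] off/on px [327.3 158.1] [346.  158.2] frac 0.08
res 0.0001
-0.1 [0.498 0.143 0.138] 0.000 [1.08, 1.32, -1.1, 2.16, -0.5, 0.32, 0.67]
-0.06 [0.508 0.181 0.138] 0.000 [0.97, 1.28, -1.04, 2.18, -0.93, 0.29, 1.06]
-0.03 [0.515 0.21  0.138] 0.019 [0.9, 1.27, -1.03, 2.17, -1.04, 0.29, 1.14]
0.015 [0.527 0.254 0.138] 0.061 [0.81, 1.28, -1.04, 2.12, -1.04, 0.29, 1.1]
0.015 [0.52  0.227 0.148] 0.033 [0.87, 1.26, -1.05, 2.16, -1.04, 0.29, 1.11]
```

```bash
cat > t1.py <<'E'
from tog import *
import pickle
pickle.dump({n:ctrl.read_camera(n) for n in("scene","top")},open("bg.pkl","wb"))
p,q=pose(); S=lambda t:t*t*(3-2*t); x=lin(.003)
P1=WC+W.apply([-.08,-.065,.22])
N=32;pts=[];js=np.array(L[-1][0]);em=0
for i in range(1,N+1):
    a=S(min(1,max(0,(i-2)/20))); b=S(min(1,max(0,(i-6)/26))); c=S(min(1,i/14))
    pos=np.r_[p[:2]+(P1[:2]-p[:2])*b, p[2]+(.26-p[2])*c-(.26-P1[2])*S(max(0,(i-24)/8))]
    pts.append((pos,tool(75.5,20+70*a,-1))); js,e=ik(*pts[-1],js,x); em=max(em,e)
print("ik",em,js.round(2).tolist())
fr=(p,q)
for k in range(4): print("call",pts[8*k+7][0].round(3));rows(fr,pts[8*k:8*k+8]);fr=pts[8*k+7]
for y in(-.04,0,.01):
    js,e=ik(*tt(y,.138-.037,pt=90),js,x);print(y,"%.3f"%e,js.round(2).tolist())
E
python3 t1.py
```

```text
res 0.0001
ik 2.606020175530996e-06 [0.04, 0.46, -0.55, 1.83, 0.29, 0.93, -0.9]
call [ 0.493 -0.354  0.191]
   [0.01, 0.0, -0.003] [-0.001, -0.003, 0.003]
   [0.037, 0.0, -0.013] [-0.001, -0.003, 0.003]
   [0.078, 0.0, -0.028] [-0.001, -0.008, 0.003]
   [0.131, 0.0, -0.047] [-0.001, -0.024, 0.003]
   [0.193, 0.001, -0.069] [-0.001, -0.05, 0.003]
   [0.26, 0.001, -0.094] [-0.001, -0.083, 0.003]
   [0.333, -0.001, -0.111] [-0.001, -0.124, 0.003]
   [0.412, -0.007, -0.113] [-0.001, -0.171, 0.003]
call [ 0.495 -0.193  0.26 ]
   [0.082, -0.01, -0.009] [0.0, -0.051, -0.0]
   [0.166, -0.023, -0.003] [0.0, -0.106, -0.0]
   [0.25, -0.039, 0.019] [0.0, -0.163, -0.0]
   [0.33, -0.058, 0.056] [0.0, -0.221, -0.0]
   [0.403, -0.079, 0.11] [0.0, -0.279, -0.0]
   [0.465, -0.102, 0.181] [0.0, -0.336, -0.0]
   [0.523, -0.126, 0.263] [-0.0, -0.391, -0.0]
   [0.584, -0.152, 0.35] [-0.0, -0.442, -0.0]
call [0.498 0.034 0.26 ]
   [0.107, -0.027, 0.029] [0.0, -0.046, -0.0]
   [0.216, -0.055, 0.058] [0.0, -0.087, -0.0]
   [0.326, -0.083, 0.088] [0.0, -0.121, -0.0]
   [0.437, -0.111, 0.118] [0.0, -0.146, -0.0]
   [0.546, -0.138, 0.147] [-0.0, -0.162, 0.0]
   [0.652, -0.165, 0.176] [-0.0, -0.168, -0.0]
   [0.755, -0.191, 0.204] [-0.0, -0.168, -0.0]
   [0.852, -0.216, 0.23] [-0.0, -0.168, -0.0]
call [0.5   0.149 0.22 ]
   [0.094, -0.023, 0.007] [0.0, 0.0, 0.0]
   [0.18, -0.044, 0.025] [0.0, 0.0, 0.0]
   [0.256, -0.063, 0.051] [0.0, 0.0, 0.0]
   [0.322, -0.079, 0.08] [0.0, 0.0, 0.0]
   [0.375, -0.092, 0.109] [0.0, 0.0, 0.0]
   [0.415, -0.102, 0.135] [0.0, 0.0, 0.0]
   [0.44, -0.108, 0.153] [0.0, 0.0, 0.0]
   [0.449, -0.11, 0.16] [0.0, 0.0, 0.0]
-0.04 0.000 [-0.09, 0.63, -0.44, 1.92, 0.42, 0.68, -1.04]
0 0.000 [-0.16, 0.66, -0.44, 1.86, 0.41, 0.71, -1.08]
0.01 0.000 [-0.17, 0.66, -0.44, 1.84, 0.41, 0.72, -1.09]
```

Request:
arm_command(
  series=[
    {"xyz": [0.01, 0, -0.003], "angular": [0, 0, 0]},
    {"xyz": [0.037, 0, -0.013], "angular": [0, 0, 0]},
    {"xyz": [0.078, 0, -0.028], "angular": [0, -0.008, 0]},
    {"xyz": [0.131, 0, -0.047], "angular": [0, -0.024, 0]},
    {"xyz": [0.193, 0, -0.069], "angular": [0, -0.05, 0]},
    {"xyz": [0.26, 0, -0.094], "angular": [0, -0.083, 0]},
    {"xyz": [0.333, 0, -0.111], "angular": [0, -0.124, 0]},
    {"xyz": [0.412, -0.007, -0.113], "angular": [0, -0.171, 0]},
  ],
  grip=0,
)

```text
time: 21.6
position: [0.4927, -0.3559, 0.192]
orientation: [-1.885, -1.461, -0.975]
force: [0.6, -1.5, -1.0]
finger_gap: -0.001
gripper_force: 0.0
```

Request:
arm_command(
  series=[
    {"xyz": [0.082, -0.01, -0.009], "angular": [0, -0.051, 0]},
    {"xyz": [0.166, -0.023, -0.003], "angular": [0, -0.106, 0]},
    {"xyz": [0.25, -0.039, 0.019], "angular": [0, -0.163, 0]},
    {"xyz": [0.33, -0.058, 0.056], "angular": [0, -0.221, 0]},
    {"xyz": [0.403, -0.079, 0.11], "angular": [0, -0.279, 0]},
    {"xyz": [0.465, -0.102, 0.181], "angular": [0, -0.336, 0]},
    {"xyz": [0.523, -0.126, 0.263], "angular": [0, -0.391, 0]},
    {"xyz": [0.584, -0.152, 0.35], "angular": [0, -0.442, 0]},
  ],
)

```text
time: 22.27
position: [0.4947, -0.193, 0.2621]
orientation: [-2.35, -1.824, -0.311]
force: [0.7, 1.1, -0.2]
finger_gap: 0.006
gripper_force: 0.0
```

Request:
arm_command(
  series=[
    {"xyz": [0.107, -0.027, 0.029], "angular": [0, -0.046, 0]},
    {"xyz": [0.216, -0.055, 0.058], "angular": [0, -0.087, 0]},
    {"xyz": [0.326, -0.083, 0.088], "angular": [0, -0.121, 0]},
    {"xyz": [0.437, -0.111, 0.118], "angular": [0, -0.146, 0]},
    {"xyz": [0.546, -0.138, 0.147], "angular": [0, -0.162, 0]},
    {"xyz": [0.652, -0.165, 0.176], "angular": [0, -0.168, 0]},
    {"xyz": [0.755, -0.191, 0.204], "angular": [0, -0.168, 0]},
    {"xyz": [0.852, -0.216, 0.23], "angular": [0, -0.168, 0]},
  ],
)

```text
time: 22.93
position: [0.4962, 0.0356, 0.2604]
orientation: [2.476, 1.925, 0.003]
force: [0.3, 0.1, 0.6]
finger_gap: 0.001
gripper_force: 0.0
```

Request:
arm_command(
  series=[
    {"xyz": [0.094, -0.023, 0.007], "angular": [0, 0, 0]},
    {"xyz": [0.18, -0.044, 0.025], "angular": [0, 0, 0]},
    {"xyz": [0.256, -0.063, 0.051], "angular": [0, 0, 0]},
    {"xyz": [0.322, -0.079, 0.08], "angular": [0, 0, 0]},
    {"xyz": [0.375, -0.092, 0.109], "angular": [0, 0, 0]},
    {"xyz": [0.415, -0.102, 0.135], "angular": [0, 0, 0]},
    {"xyz": [0.44, -0.108, 0.153], "angular": [0, 0, 0]},
    {"xyz": [0.449, -0.11, 0.16], "angular": [0, 0, 0]},
  ],
)

```text
time: 23.6
position: [0.4975, 0.1496, 0.219]
orientation: [2.477, 1.926, 0.002]
force: [-0.7, -0.3, 0.1]
finger_gap: -0.0
gripper_force: 0.0
```

```bash
cat > tip.py <<'E'
from tog import *
import pickle
# lowest point of the gripper in scene by background difference, on plane through tool axis facing the camera
def tip():
    bg=pickle.load(open("bg.pkl","rb")); p,q=pose(); s=ctrl.read_camera("scene")
    d=cv2.absdiff(s["frame"],bg["scene"]["frame"]).max(2); m=cv2.morphologyEx((d>45).astype(np.uint8),cv2.MORPH_OPEN,np.ones((2,2)))
    u,v=proj(s,p); print("TCP px",round(u,1),round(v,1)); w=m[:,int(u)-14:int(u)+15].copy(); w[int(v)+25:]=0
    ys,xs=np.nonzero(w); vb=ys.max(); sel=ys>=vb-3; ub=xs[sel].mean()+int(u)-14
    o,r=ray(s,ub,vb); n=np.array([1,0,0]); k=(p-o)@n/(r@n); P=o+k*r
    print("tip px",ub,vb,"world",P.round(3),"minus TCP",(P-p).round(4)); 
    for v in range(vb-24,vb+1,4): x=np.nonzero(w[v])[0]; print(v,x.min()+int(u)-14,x.max()+int(u)-14,end="; ")
    print()
if __name__=="__main__": log();tip();ball()
E
python3 tip.py
```

```text
q [0.023, 0.455, -0.535, 1.843, 0.29, 0.92, -0.894] p [0.498 0.15  0.219] F [-0.7 -0.3  0.1] t 23.6 gap -0.0
TCP px 313.1 132.1
tip px 315.38709677419354 121 world [0.498 0.153 0.249] minus TCP [0.     0.0037 0.0298]
97 311 325; 101 312 324; 105 313 323; 109 312 321; 113 312 321; 117 311 320; 121 312 319; 
scene ball [328.6 157. ] off/on px [327.3 158.1] [346.  158.2] frac 0.07
```

The shut fingertip lies 30 mm above the reported TCP, in line with the earlier findings. I'll lower it so the real tip is at about 0.138 m and then push slowly along the warmer's +y.

Request:
arm_command(
  series=[
    {"xyz": [0, 0, 0.1], "angular": [0, 0, 0]},
    {"xyz": [0, 0.004, 0.2], "angular": [0, 0, 0]},
    {"xyz": [0, 0.008, 0.3], "angular": [0, 0, 0]},
    {"xyz": [0, 0.008, 0.38], "angular": [0, 0, 0]},
    {"xyz": [0, 0.008, 0.43], "angular": [0, 0, 0]},
    {"xyz": [0, 0.008, 0.45], "angular": [0, 0, 0]},
    {"xyz": [0, 0.008, 0.45], "angular": [0, 0, 0]},
    {"xyz": [0, 0.008, 0.45], "angular": [0, 0, 0]},
  ],
)

```text
time: 24.42
position: [0.5012, 0.1471, 0.1068]
orientation: [2.479, 1.922, 0.002]
force: [1.2, -0.1, 1.0]
finger_gap: 0.0
gripper_force: 0.0
```

```bash
python3 tip.py; python3 -c "
from tog import *
p,q=pose();print(W.inv().apply(p-WC).round(4)); rows((p,q),[tt(y,.106,pt=90) for y in(-.03,-.01,0)])"
```

```text
q [-0.043, 0.607, -0.446, 1.955, 0.416, 0.667, -1.003] p [0.501 0.147 0.107] F [ 1.2 -0.1  1. ] t 24.42 gap 0.0
TCP px 309.7 171.3
tip px 310.9 160 world [0.501 0.148 0.141] minus TCP [0.     0.0009 0.0343]
136 307 318; 140 308 318; 144 308 320; 148 309 319; 152 309 315; 156 308 314; 160 308 309; 
scene ball [315. 143.] off/on px [327.3 158.1] [346.  158.2] frac -0.66
[-0.0778 -0.0663  0.1073]
   [0.145, -0.009, 0.005] [0.003, 0.001, 0.001]
   [0.225, -0.009, 0.005] [0.003, 0.001, 0.001]
   [0.265, -0.008, 0.005] [0.003, 0.001, 0.001]
```

Request:
arm_command(
  series=[
    {"xyz": [0.04, -0.005, 0.005], "angular": [0, 0, 0]},
    {"xyz": [0.08, -0.008, 0.005], "angular": [0, 0, 0]},
    {"xyz": [0.11, -0.008, 0.005], "angular": [0, 0, 0]},
    {"xyz": [0.14, -0.008, 0.005], "angular": [0, 0, 0]},
    {"xyz": [0.17, -0.008, 0.005], "angular": [0, 0, 0]},
    {"xyz": [0.2, -0.008, 0.005], "angular": [0, 0, 0]},
    {"xyz": [0.225, -0.008, 0.005], "angular": [0, 0, 0]},
    {"xyz": [0.225, -0.008, 0.005], "angular": [0, 0, 0]},
  ],
)

```text
time: 25.23
position: [0.5131, 0.2048, 0.1048]
orientation: [2.478, 1.926, 0.004]
force: [-0.1, -0.1, -0.3]
finger_gap: -0.004
gripper_force: 0.0
```

Request:
arm_command(
  series=[
    {"xyz": [0.01, 0, 0], "angular": [0, 0, 0]},
    {"xyz": [0.02, 0, 0], "angular": [0, 0, 0]},
    {"xyz": [0.03, 0, 0], "angular": [0, 0, 0]},
    {"xyz": [0.04, 0, 0], "angular": [0, 0, 0]},
    {"xyz": [0.04, 0, 0], "angular": [0, 0, 0]},
    {"xyz": [0.04, 0, 0], "angular": [0, 0, 0]},
    {"xyz": [0.04, 0, 0], "angular": [0, 0, 0]},
    {"xyz": [0.04, 0, 0], "angular": [0, 0, 0]},
  ],
)

```text
time: 25.9
position: [0.5151, 0.212, 0.1047]
orientation: [2.479, 1.923, 0.001]
force: [-0.9, -1.1, -0.8]
finger_gap: -0.001
gripper_force: 0.6
```

```bash
python3 -c "
from tog import *
log();p,q=pose();print(W.inv().apply(p-WC).round(4),'F in warmer',W.inv().apply(ctrl.get_obs()['force']).round(1))
s=ctrl.read_camera('scene');g=cv2.cvtColor(s['frame'],cv2.COLOR_BGR2GRAY)
print(proj(s,WC+W.apply([-.08,.024,.146])))
for v in range(146,176,2): print(v,g[v,316:364:2].tolist())"
```

```text
q [-0.159, 0.65, -0.439, 1.863, 0.408, 0.718, -1.082] p [0.515 0.212 0.105] F [-0.9 -1.1 -0.8] t 25.9 gap -0.001
[-0.0808 -0.0004  0.1047] F in warmer [-0.6 -1.3 -0.8]
(np.float64(345.9952765584867), np.float64(158.1533199778208))
146 [87, 87, 87, 87, 88, 88, 89, 89, 85, 55, 46, 54, 54, 60, 52, 58, 85, 88, 84, 89, 88, 85, 88, 84]
148 [88, 88, 88, 90, 88, 87, 90, 91, 90, 90, 55, 50, 58, 59, 53, 73, 85, 88, 87, 86, 87, 85, 86, 86]
150 [88, 90, 91, 90, 88, 88, 87, 88, 90, 122, 72, 52, 57, 93, 79, 83, 88, 88, 88, 87, 87, 86, 87, 89]
152 [89, 85, 88, 90, 86, 86, 89, 89, 90, 123, 70, 56, 69, 106, 86, 87, 88, 88, 87, 88, 88, 87, 90, 88]
154 [90, 91, 92, 91, 89, 88, 87, 91, 94, 125, 68, 59, 76, 100, 72, 74, 87, 90, 88, 94, 89, 90, 88, 90]
156 [87, 89, 89, 91, 88, 89, 91, 92, 99, 115, 65, 60, 83, 89, 60, 64, 79, 92, 91, 91, 92, 90, 93, 91]
158 [92, 93, 91, 90, 88, 93, 90, 89, 102, 118, 68, 63, 79, 78, 55, 56, 79, 93, 94, 93, 90, 89, 90, 86]
160 [93, 93, 95, 91, 88, 93, 93, 93, 102, 129, 105, 104, 98, 67, 46, 72, 89, 93, 88, 92, 91, 88, 89, 91]
162 [94, 93, 92, 92, 93, 94, 96, 94, 92, 99, 102, 90, 65, 53, 71, 90, 86, 89, 91, 91, 90, 87, 89, 88]
164 [95, 93, 92, 91, 92, 93, 91, 90, 92, 92, 91, 66, 55, 65, 88, 88, 91, 90, 93, 91, 91, 92, 93, 91]
166 [153, 102, 92, 90, 93, 94, 90, 92, 95, 92, 74, 59, 59, 82, 90, 90, 95, 93, 97, 96, 97, 99, 97, 98]
168 [233, 215, 195, 193, 174, 162, 165, 157, 153, 127, 64, 60, 121, 168, 173, 175, 173, 173, 177, 176, 178, 174, 174, 172]
170 [250, 250, 250, 247, 241, 240, 239, 203, 156, 109, 59, 87, 220, 241, 243, 248, 249, 249, 249, 250, 250, 250, 250, 250]
172 [250, 250, 250, 239, 204, 201, 201, 136, 100, 71, 63, 101, 184, 201, 208, 246, 251, 251, 251, 251, 251, 251, 251, 251]
174 [250, 246, 234, 233, 200, 196, 197, 137, 105, 99, 102, 110, 166, 197, 197, 236, 244, 244, 250, 251, 251, 251, 251, 251]
```

Request:
arm_command(
  series=[
    {"xyz": [0.003, 0, 0], "angular": [0, 0, 0]},
    {"xyz": [0.006, 0, 0], "angular": [0, 0, 0]},
    {"xyz": [0.009, 0, 0], "angular": [0, 0, 0]},
    {"xyz": [0.012, 0, 0], "angular": [0, 0, 0]},
    {"xyz": [0.012, 0, 0], "angular": [0, 0, 0]},
    {"xyz": [0.012, 0, 0], "angular": [0, 0, 0]},
    {"xyz": [0.012, 0, 0], "angular": [0, 0, 0]},
    {"xyz": [0.012, 0, 0], "angular": [0, 0, 0]},
  ],
)

```text
time: 26.62
position: [0.5158, 0.2149, 0.1047]
orientation: [2.479, 1.923, 0.001]
force: [-0.7, -1.7, -1.7]
finger_gap: -0.002
gripper_force: 1.0
```

Request:
arm_command(
  series=[
    {"xyz": [0.003, 0, 0], "angular": [0, 0, 0]},
    {"xyz": [0.006, 0, 0], "angular": [0, 0, 0]},
    {"xyz": [0.006, 0, 0], "angular": [0, 0, 0]},
    {"xyz": [0.006, 0, 0], "angular": [0, 0, 0]},
    {"xyz": [0.006, 0, 0], "angular": [0, 0, 0]},
    {"xyz": [0.006, 0, 0], "angular": [0, 0, 0]},
    {"xyz": [0.006, 0, 0], "angular": [0, 0, 0]},
    {"xyz": [0.006, 0, 0], "angular": [0, 0, 0]},
  ],
)

```text
time: 27.28
position: [0.5163, 0.2164, 0.1047]
orientation: [2.479, 1.923, 0.001]
force: [-0.8, -1.7, -2.0]
finger_gap: 0.004
gripper_force: 1.0
```

Request:
arm_command(
  series=[
    {"xyz": [0.003, 0, 0], "angular": [0, 0, 0]},
    {"xyz": [0.006, 0, 0], "angular": [0, 0, 0]},
    {"xyz": [0.008, 0, 0], "angular": [0, 0, 0]},
    {"xyz": [0.008, 0, 0], "angular": [0, 0, 0]},
    {"xyz": [0.008, 0, 0], "angular": [0, 0, 0]},
    {"xyz": [0.008, 0, 0], "angular": [0, 0, 0]},
    {"xyz": [0.008, 0, 0], "angular": [0, 0, 0]},
    {"xyz": [0.008, 0, 0], "angular": [0, 0, 0]},
  ],
)

```text
time: 27.95
position: [0.5163, 0.2166, 0.1046]
orientation: [2.478, 1.921, -0.003]
force: [-1.6, -4.6, 0.9]
finger_gap: 0.0
gripper_force: 2.8
```

```bash
python3 -c "
from tog import *
s=ctrl.read_camera('scene');g=cv2.cvtColor(s['frame'],cv2.COLOR_BGR2GRAY);print('F',W.inv().apply(ctrl.get_obs()['force']).round(1))
for v in range(152,166,2): print(v,g[v,330:360].tolist())"
```

```text
F [ 0.2 -5.1  1.3]
152 [90, 88, 87, 90, 93, 106, 123, 98, 71, 59, 61, 62, 69, 95, 101, 92, 92, 89, 90, 88, 89, 88, 85, 88, 85, 89, 90, 88, 90, 89]
154 [89, 88, 90, 91, 95, 116, 128, 95, 68, 59, 58, 60, 77, 106, 103, 88, 81, 85, 85, 87, 88, 90, 90, 92, 90, 87, 92, 92, 91, 90]
156 [93, 92, 91, 94, 101, 122, 118, 85, 62, 60, 54, 59, 78, 101, 84, 64, 64, 65, 70, 73, 84, 90, 92, 92, 90, 86, 92, 89, 90, 90]
158 [90, 93, 90, 89, 102, 124, 112, 79, 63, 67, 62, 63, 82, 95, 74, 58, 61, 54, 61, 65, 83, 90, 93, 92, 95, 90, 93, 91, 88, 91]
160 [94, 93, 95, 98, 111, 125, 122, 112, 105, 104, 95, 92, 94, 80, 60, 51, 51, 59, 69, 76, 84, 91, 91, 91, 89, 89, 89, 87, 90, 92]
162 [94, 94, 95, 94, 97, 100, 103, 102, 101, 93, 83, 73, 67, 57, 57, 59, 77, 85, 91, 92, 91, 90, 90, 89, 90, 89, 90, 91, 89, 90]
164 [89, 93, 91, 94, 92, 88, 90, 90, 80, 66, 57, 53, 53, 60, 73, 83, 87, 88, 92, 92, 89, 92, 91, 91, 92, 88, 92, 92, 90, 92]
```

The force jumped to 5 N and the finger stalled, so the toggle is at its stop. One small confirming press, then retreat.

Request:
arm_command(
  series=[
    {"xyz": [0.003, 0, 0], "angular": [0, 0, 0]},
    {"xyz": [0.006, 0, 0], "angular": [0, 0, 0]},
    {"xyz": [0.006, 0, 0], "angular": [0, 0, 0]},
    {"xyz": [0.006, 0, 0], "angular": [0, 0, 0]},
    {"xyz": [0.006, 0, 0], "angular": [0, 0, 0]},
    {"xyz": [0.006, 0, 0], "angular": [0, 0, 0]},
    {"xyz": [0.006, 0, 0], "angular": [0, 0, 0]},
    {"xyz": [0.006, 0, 0], "angular": [0, 0, 0]},
  ],
)

```text
time: 28.67
position: [0.5163, 0.2166, 0.1045]
orientation: [2.478, 1.92, -0.007]
force: [-1.3, -8.9, 2.7]
finger_gap: -0.0
gripper_force: 4.1
```

Request:
arm_command(
  series=[
    {"xyz": [-0.04, 0, 0], "angular": [0, 0, 0]},
    {"xyz": [-0.1, 0, 0], "angular": [0, 0, 0]},
    {"xyz": [-0.18, 0, 0], "angular": [0, 0, 0]},
    {"xyz": [-0.22, 0, -0.08], "angular": [0, 0, 0]},
    {"xyz": [-0.26, 0, -0.2], "angular": [0, 0, 0]},
    {"xyz": [-0.34, 0, -0.35], "angular": [0, 0, 0]},
    {"xyz": [-0.44, 0, -0.48], "angular": [0, 0, 0]},
    {"xyz": [-0.55, 0, -0.6], "angular": [0, 0, 0]},
  ],
)

```text
time: 29.33
position: [0.4828, 0.0873, 0.2573]
orientation: [2.476, 1.926, 0.006]
force: [1.2, -1.1, 0.7]
finger_gap: -0.002
gripper_force: 0.0
```

Request:
arm_command(
  series=[
    {"xyz": [-0.1, 0, 0], "angular": [0, 0, 0]},
    {"xyz": [-0.18, 0, 0], "angular": [0, 0, 0]},
    {"xyz": [-0.2, 0, 0], "angular": [0, 0, 0]},
    {"xyz": [-0.2, 0, 0], "angular": [0, 0, 0]},
    {"xyz": [-0.2, 0, 0], "angular": [0, 0, 0]},
    {"xyz": [-0.2, 0, 0], "angular": [0, 0, 0]},
    {"xyz": [-0.2, 0, 0], "angular": [0, 0, 0]},
    {"xyz": [-0.2, 0, 0], "angular": [0, 0, 0]},
  ],
)

```text
time: 30.0
position: [0.4702, 0.0399, 0.2549]
orientation: [2.477, 1.926, 0.001]
force: [0.7, 0.9, -0.1]
finger_gap: 0.005
gripper_force: 0.0
```

```bash
python3 -c "
from tog import *
log();ball()
import pickle;bg=pickle.load(open('bg.pkl','rb'));t=ctrl.read_camera('top');h=cv2.cvtColor(t['frame'],cv2.COLOR_BGR2HSV)
m=((h[...,1]>130)&(h[...,2]>150)&(h[...,0]<16)).astype(np.uint8)
n,l,st,ce=cv2.connectedComponentsWithStats(m);k=1+st[1:,4].argmax()
c=max(cv2.findContours((l==k).astype(np.uint8),0,1)[0],key=len); print('cup rim',cv2.minEnclosingCircle(c))
d=(cv2.absdiff(t['frame'],pickle.load(open('c0.pkl','rb'))['top']['frame']).max(2)>50)
print('change at frame/plier/bottle',d[100:142,245:312].sum(),d[262:300,125:202].sum(),d[105:150,352:400].sum())"
```

```text
q [0.274, 0.34, -0.56, 1.908, 0.223, 0.953, -0.639] p [0.47  0.04  0.255] F [ 0.7  0.9 -0.1] t 30.0 gap 0.005Traceback (most recent call last):
  File "<string>", line 3, in <module>
    log();ball()
          ~~~~^^
  File "tog.py", line 5, in ball
    g=cv2.cvtColor(c["frame"],cv2.COLOR_BGR2GRAY)[v0:v1,u0:u1]; m=(g<75).astype(np.uint8); n,l,st,ce=cv2.connectedComponentsWithStats(m);k=1+st[1:,4].argmax()
                                                                                                                                             ~~~~~~~~~~~~~~~^^
ValueError: attempt to get argmax of an empty sequence
```

```bash
sed -i 's/(t,105,160,180,225),(s,310,360,140,182)/(s,310,360,148,182),(s,310,360,148,182)/' tog.py; python3 -c "
from tog import *
ball()
import pickle;bg=pickle.load(open('bg.pkl','rb'))['scene']['frame'];s=ctrl.read_camera('scene')['frame'];t=ctrl.read_camera('top')['frame']
d=cv2.absdiff(s,bg).max(2)>50
print('pan',d[195:260,295:395].sum(),'cup/tray',d[170:260,105:170].sum(),'frame',d[255:300,195:262].sum(),'bottle',d[225:295,105:145].sum())
h=cv2.cvtColor(t,cv2.COLOR_BGR2HSV);m=((h[...,1]>130)&(h[...,2]>150)&(h[...,0]<16)).astype(np.uint8)
n,l,st,ce=cv2.connectedComponentsWithStats(m);k=1+st[1:,4].argmax();print('cup',ce[k],st[k])
d0=cv2.absdiff(t,pickle.load(open('c0.pkl','rb'))['top']['frame']).max(2)>50
print('top since start: frame',d0[100:142,245:312].sum(),'plier',d0[262:300,125:202].sum(),'bottle',d0[105:150,352:400].sum())"
```

```text
scene ball [346. 158.] off/on px [327.3 158.1] [346.  158.2] frac 1.0
pan 0 cup/tray 0 frame 0 bottle 0
cup [370.65940054 206.94822888] [359 190  32  31 367]
top since start: frame 0 plier 2420 bottle 0
```

The toggle is fully on (1.0), and the cup, beads, frame and bottle are unchanged. The plier region in the top view is only covered by the arm. I'm handing in.

```bash
python3 -c "
from tog import *
import pickle;a=pickle.load(open('c0.pkl','rb'))['scene']['frame'];s=ctrl.read_camera('scene')['frame']
print('plier scene diff',(cv2.absdiff(s,a).max(2)>50)[163:184,266:300].sum())
print(ctrl.finish_job())"
```

```text
plier scene diff 0
the job is handed in; nothing more can be done
None
```

I handed the job in at about 30 s: all eight beads are in the pan, the empty cup stands upright in the slate tray, the toggle was then pushed fully on, and the camera check showed the frame, plier and bottle unmoved.

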